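# Clip the storage tub shut

## Task

Close the blue lid of the storage tub, hook the steel loop of its clip up behind the keeper on the front wall, then press the red lever down until it sits fully home on its rubber rest, so that the lid is drawn tight and stays tight. Work gently: stop pressing when you feel the rest or the keeper push back (never 3 kg or more on the rest), and leave the things standing around the tub where they are.

Things in the scene. Friction and masses are not known exactly. Their poses are not given: they have to be found in the camera images.
- tub: Off-white storage tub, fixed to the counter, 180 mm (x) by 260 mm (y), rim 140 mm high. Origin: centre of its underside. Its x axis points from the front wall (with the clip) to the back wall (with the lid's hinge), z up; the front wall's outer face is at x = -90 mm. The clip lies in its mid-plane y = 0.
- lid (a joint): Blue lid, 188 by 270 by 12 mm, hinged along the tub's back edge; opening in rad, 0 = drawn tight. It starts part-open, has a stiff hinge and stays where it is left. Pushed down (about 7 N at the front) it comes to lie on the rubber seal at about 0.03, front edge some 5 mm proud; only the clip keeps it tight (0.015 or less).
- lid_hinge (a point): Point on the lid's hinge axis (the axis runs along the tub's y), in the mid-plane. The lid reaches from here 188 mm forward; its underside is level with the axis, its top 12 mm above.
- lid_push (a point): Clear spot on top of the lid near its front left corner (160 mm forward of the hinge axis, 88 mm to +y of the clip, 14 mm above the axis with the lid level), a good place to push it down.
- latch_lever (a joint): Red lever pivoted on the lid's front edge: rad above lying level back over the lid; about 1.5 = standing. Handle 30 mm wide, 8 mm thick, reaching 88 mm from the pivot. Friction holds it where it is left. Lowering it with the loop hooked takes less than 10 N at 65 mm, less below 0.13 (dead centre). Home = bearing on its rubber rest, somewhere between -0.10 and +0.10, differently each time.
- lever_pivot (a point): Middle of the lever's pivot axis (along the tub's y); 101 mm in front of the tub's centre and 172 mm above its underside when the lid is tight.
- lever_end (a point): Middle of the free end of the lever's handle, on the face that is on top when the lever lies down (this face looks to the front when it stands); 88 mm from the pivot, 4 mm off the handle's mid-plane.
- keeper: Steel keeper on the front wall: a 36 mm wide ledge with a 4 mm thick lip turned down at its outer edge, open below. Origin: centre of the loop's bar when fully home up under the ledge, 10 mm out from the wall, 117 mm above the tub's underside; axes as the tub's. Behind the lip the bar has room from x = -4 to +8 mm; the lip reaches down to z = -0.5 mm, so the bar must go in lower than z = -5 mm, then up.
- bail_bar (a point): Middle of the bar (8 mm round, 62 mm long, along y) at the lower end of the wire loop. The loop is hinged on the lever, 28 mm above the pivot (lever lying), 84 mm from the bar. It stays where it is left, out in front at the start; lid shut and lever standing, the bar can swing in under the lip with 4 mm to spare. Lifting the bar turns the lever back (about 7 N); hooked and let go, it stays up.
- rest: White foot of the lever's rubber rest on top of the lid under the handle, 26 mm across, fixed to the lid, origin at the centre of its underside. The black rubber button in it is screwed up or down anew each time, by up to 5 mm either way (its top 13 mm above the lid's top on average); its height is not reported and must be felt.
- bail_knob (a point): Centre of the red knob, a small roller 14 mm across and 18 mm long lying along y, on a 7 mm wire arm that the loop carries out to its left (+y) and front. With the loop upright it lies 105 mm to +y of the bar's middle, 22 mm in front of it and 24 mm above it, and it turns with the loop. Pinch it by its two flat ends from straight above; the loop can pivot about the pinched knob, so watch the bar while moving it.
- cooking_wine: Bystander beside the tub: clear bottle with green cap, 66 mm across, 200 mm tall, standing loose. Origin: centre of its underside. Leave it alone.
- miso_jar: Bystander beside the tub: amber jar with red cap, 76 mm across, 100 mm tall, standing loose. Origin: centre of its underside. Leave it alone.
- shaker: Bystander beside the tub: steel shaker, 46 mm across, 85 mm tall, standing loose. Origin: centre of its underside. Leave it alone.
- onion: Bystander beside the tub: brown onion, 76 mm across, 76 mm tall, standing loose. Origin: centre of its underside. Leave it alone.

How it is judged:
By the outcome, as a careful person would: the job done as asked, in the order asked, and still so for the second after the job is handed in, with the robot touching nothing.
It also fails if it takes over 70 s, if anything falls off the work surface, if the arm or the gripper's body presses on something with over 40 N, if the wrist force passes 120 N, or if a joint passes its speed limit or range.

## Robot

A 6-joint arm with a two-finger parallel gripper is mounted at the origin on the work surface. World frame = base frame: x ahead of the robot, y to its left, z up, the work surface at z = 0. Lengths are in m, angles in rad, forces in N, time in s.
With the tool pointing down it reaches from about 0.35 to 0.875 m from the base axis. Payload 4.2 kg.
Tool frame: the origin (TCP) lies at the very end of the fingers, on their centre line; the grasp point (between the pads) lies 19 mm behind it; x points along the fingers, y is the direction in which the jaws open and shut, and the axes are right-handed (so a half turn about x gives the same grasp; the last joint's range is limited). The gripper opens to 87 mm and grips with 3 to 60 N. Pads are 19 mm wide; open, the fingers measure 117 mm over their backs; the gripper's body (75 mm by 190 mm) begins 51 mm behind the grasp point.
Start: joints at [-1.076, 0.385, 0.008, 0, -1.194, -0.259], TCP at [0.146, -0.608, 0.223] pointing down, gripper open.
Joint ranges: [-3.14, 3.14], [-1.21, 2.06], [-1.07, 1.41], [-3.16, 2.05], [-2.99, -0.16], [-3.1, 3.1]. Speed limits (rad/s): [2.79, 2.79, 3.14, 3.14, 3.14, 3.14].

## Interface

Orientations are given as a rotation vector (axis times angle).
In Python, from bench import ctrl gives the robot as it stands.
- The arm moves only by the tool step_arm, never from a script. Its argument "rows" is a list that holds one entry, the list of rows, each a list of 5 numbers: the shift along the tool's x, y, z in m, then the turn about the tool's x in degrees, then the opening, from 0 (shut) to 1 (fully open). In form: [[[x, y, z, turn, hand], ...]]. A call has 1 to 20 rows; each row shifts and turns the commanded pose from where the row before left it, along the tool's axes as they then stand; what a row does not reach is not made up. A row lasts 1/12 s, in which the tool goes at most 41.7 mm and 7.16 degrees, less where a joint would pass 70% of its speed; a pose out of reach is approached as far as the arm can. A call with a gripper value outside its range is refused whole. The fingers move at their own pace and stop on an object; "force" is the grip in N (left out, the last holds). Time passes only in rows, so rows that do not move let the fingers close. It gives the time, the measured TCP pose, the force and the opening at its end, in the units of the state.
- ctrl.observe(): the state, without advancing time (a new reading comes with each control period).
- ctrl.read_camera(name): name is "scene" or "top" or "wrist"; returns a dict with "color" (480x640x3 uint8, red, green, blue), "range_z" (480x640 float32, m along the optical axis (not along the pixel's ray), 0 where there is no reading), "vertical_fov" (degrees; the focal length in pixels is half the picture's height over the tangent of half this angle, whatever the lens; pixels are square), "cx", "cy" (the principal point, pixels), "world_to_cam" (4x4, takes a point from world to camera coordinates). Camera axes: x right, y down, z forward; pixel columns grow to the right and rows downward; lengths in m; the calibration is good to about 2 mm. A picture is of the moment at which its call begins.
- ctrl.job_done(): hands the job in, once; it reports no verdict.
Trained networks look in the newest picture that a camera, given by its name, has taken for a name from the list of things; names that differ only in an ending like _2 or _b are one class to them, and where a whole thing is asked for, a point or a joint stands for the part that bears it (a point fixed in the world has none). Each returns a list of dicts, best first, with "conf" (0 to 1); they miss things now and then, are a little off and sometimes report something else, mostly with a low value. They report only what shows in the picture. A call takes as long as a camera call.
- ctrl.boxes_of(camera, label): "xyz" ([x, y, z] in m, in the coordinates of the camera as it stood for that picture, good to about 4 mm: the middle of the surface that is visible of it).
- ctrl.silhouettes(camera, label): "mask" (480x640 bool, what is visible of it).
The state is a dict: "t": time; "q": joint angles; "dq": joint speeds; "tau": joint torques, N m; "tool_pos": TCP position; "orientation": TCP orientation; "wrist_force": force on the tool from outside, world axes, zero at the start; "moment": the same for the moment, N m; "finger_gap": finger opening in m.
Only numpy, scipy, OpenCV 4.12 (cv2) and the standard library are available. Lean on these libraries where they do the work, as an engineer would, in place of code of your own. Each camera call takes 0.05 s, during which the arm holds its last target.

## Working session

There is one attempt and no reset: what is moved stays moved. The work goes in short steps, Python scripts to look and compute and a tool call to move; the robot and the scene stay as the last step left them, time stands still between calls to the robot, and variables do not carry over. Pictures are saved under pics/ and viewed, and the job is handed in when it is done.

Besides the shell and the picture viewer there is one more tool, called after "Request:" in YAML: its name, and indented under it one key for each argument. step_arm: Moves the arm, as the interface text tells. Its arguments: {"type":"object","properties":{"rows":{"type":"array","items":{"type":"array","items":{"type":"array","items":{"type":"number"}}}},"force":{"type":"number"}},"required":["rows"]}

```bash
ls; mkdir -p pics; cat > h.py <<'E'
import numpy as np, cv2
from bench import ctrl
from scipy.spatial.transform import Rotation as R
def cam(n,save=None):
    c=ctrl.read_camera(n)
    if save: cv2.imwrite('pics/'+save+'.png',c['color'][:,:,::-1])
    return c
def unproj(c,u,v,z=None):
    f=240/np.tan(np.radians(c['vertical_fov'])/2)
    if z is None: z=c['range_z'][int(v),int(u)]
    p=np.array([(u-c['cx'])/f*z,(v-c['cy'])/f*z,z,1])
    return (np.linalg.inv(c['world_to_cam'])@p)[:3]
def toW(c,p): return (np.linalg.inv(c['world_to_cam'])@np.r_[p,1])[:3]
def proj(c,P):
    f=240/np.tan(np.radians(c['vertical_fov'])/2)
    p=c['world_to_cam']@np.r_[P,1]
    return np.array([p[0]/p[2]*f+c['cx'],p[1]/p[2]*f+c['cy']])
def find(n,c,l):
    return [(round(d['conf'],2),toW(c,d['xyz']).round(4)) for d in ctrl.boxes_of(n,l)[:2]]
E
python3 - <<'E'
from h import *
s=ctrl.observe()
for k,v in s.items(): print(k,np.round(v,4))
for n in ['scene','top','wrist']:
    c=cam(n,n+'0')
    print(n,toW(c,[0,0,0]).round(3))
    for l in ['tub','lid','lid_hinge','lid_push','latch_lever','lever_pivot','lever_end','keeper','bail_bar','rest','bail_knob','cooking_wine','miso_jar','shaker','onion']:
        print(l,find(n,c,l))
E
```

```text
pics
t 0.0
q [-1.0764e+00  3.8560e-01  6.6000e-03 -5.0000e-04 -1.1940e+00 -2.5860e-01]
dq [-0.0006  0.0019  0.0007 -0.0002  0.0018  0.0015]
tau [-4.00000e-04 -3.90664e+01  1.87409e+01  4.22020e+00  1.09000e-02
 -2.00000e-04]
tool_pos [ 0.1459 -0.6071  0.2215]
orientation [-0.1833  1.5632  0.1867]
wrist_force [-0.1667  0.0529  0.8223]
moment [-0.0252 -0.0024 -0.0107]
finger_gap 0.0872
scene [ 1.109 -0.2    0.605]
tub [(0.89, array([0.6737, 0.029 , 0.1633])), (0.56, array([0.4865, 0.0417, 0.1969]))]
lid [(0.66, array([0.6388, 0.0391, 0.1811]))]
lid_hinge [(0.79, array([0.6326, 0.0399, 0.1801])), (0.29, array([0.539 , 0.2561, 0.1418]))]
lid_push [(0.98, array([0.6307, 0.0387, 0.1767])), (0.57, array([0.5512, 0.0425, 0.2422]))]
latch_lever [(0.61, array([0.5523, 0.0424, 0.2386])), (0.39, array([ 0.6288, -0.1673,  0.0715]))]
lever_pivot [(0.77, array([0.5537, 0.04  , 0.2425]))]
lever_end [(0.17, array([0.6337, 0.0402, 0.1787]))]
keeper []
bail_bar [(0.87, array([0.4842, 0.0443, 0.1954]))]
rest [(0.61, array([0.6047, 0.0501, 0.1964]))]
bail_knob [(0.93, array([0.4869, 0.0402, 0.1922]))]
co
[... 632 characters left out ...]
342]))]
keeper []
bail_bar [(0.88, array([0.4755, 0.0654, 0.1892])), (0.18, array([0.6204, 0.0539, 0.1884]))]
rest [(0.44, array([0.6013, 0.0526, 0.2084]))]
bail_knob [(0.75, array([0.4783, 0.0641, 0.1881]))]
cooking_wine [(0.74, array([0.5276, 0.2518, 0.1364])), (0.54, array([0.5194, 0.0542, 0.2376]))]
miso_jar [(0.85, array([ 0.5959, -0.1548,  0.101 ]))]
shaker [(0.91, array([ 0.4949, -0.1852,  0.0842]))]
onion [(0.69, array([0.4101, 0.263 , 0.0499])), (0.29, array([0.5255, 0.0536, 0.2402]))]
wrist [ 0.066 -0.627  0.386]
tub []
lid []
lid_hinge []
lid_push []
latch_lever []
lever_pivot []
lever_end []
keeper []
bail_bar []
rest []
bail_knob []
cooking_wine []
miso_jar []
shaker []
onion []
```

View pics/scene0.png

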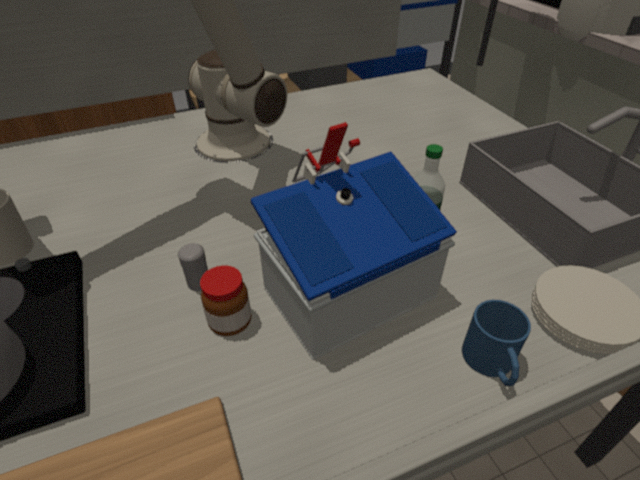

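View pics/top0.png

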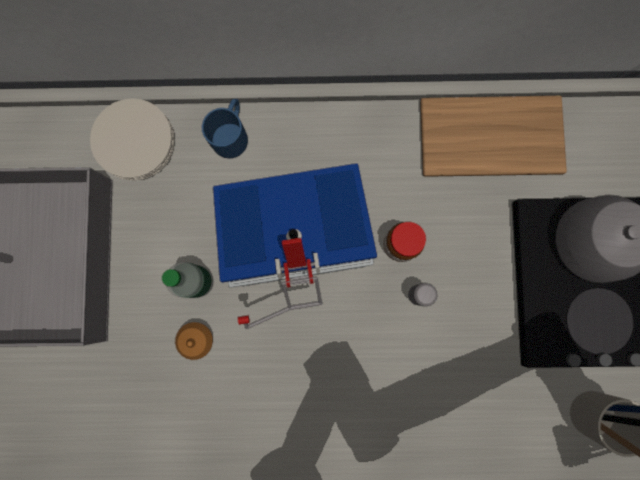

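The lid is part-open and tilted toward the robot, with the red lever standing near top px (293,250). The loop lies out in front with its knob at (243,320), and the onion at (193,342) and bottle at (185,282) stand to +y. Next I'll measure the geometry.

```bash
cat >> h.py <<'E'
def cloud(c,mask):
    f=240/np.tan(np.radians(c['vertical_fov'])/2)
    v,u=np.nonzero(mask&(c['range_z']>0)); z=c['range_z'][v,u]
    P=np.c_[(u-c['cx'])/f*z,(v-c['cy'])/f*z,z,np.ones(len(z))]
    return (P@np.linalg.inv(c['world_to_cam']).T)[:,:3]
def colmask(c,kind):
    h=cv2.cvtColor(c['color'],cv2.COLOR_RGB2HSV).astype(int);H,S,V=h[...,0],h[...,1],h[...,2]
    if kind=='blue': return (H>105)&(H<130)&(S>150)&(V>60)
    if kind=='red': return ((H<6)|(H>172))&(S>170)&(V>70)
E
python3 - <<'E'
from h import *
for n in ['top','scene']:
    c=cam(n); m=colmask(c,'blue')
    P=cloud(c,m); w=(P[:,0]>.45)&(P[:,0]<.82)&(abs(P[:,1]-.05)<.2)&(P[:,2]>.12); P=P[w]
    for _ in range(3):
        ce=P.mean(0); U,S,Vt=np.linalg.svd(P-ce,full_matrices=False); nrm=Vt[2]*np.sign(Vt[2][2]); d=(P-ce)@nrm; P=P[abs(d)<.006]
    print(n,len(P),'ce',ce.round(4),'n',nrm.round(4),'tilt',np.arccos(nrm[2]),'yawdir',np.degrees(np.arctan2(-nrm[1],-nrm[0])))
    # rectangle in-plane
    a=Vt[0]; b=np.cross(nrm,a)
    q=np.c_[(P-ce)@a,(P-ce)@b].astype(np.float32)
    r=cv2.minAreaRect(q); bx=cv2.boxPoints(r); print('rect',r[1],'corners'); print((ce+bx[:,:1]*a+bx[:,1:]*b).round(4))
    R_=colmask(c,'red'); nl,lab,st,cen=cv2.connectedComponentsWithStats(R_.astype(np.uint8))
    for i in range(1,nl):
        if st[i,4]>8:
            Q=cloud(c,lab==i)
            if len(Q): print('red',st[i],np.median(Q,0).round(4),Q.min(0).round(3),Q.max(0).round(3))
    g=cv2.resize(c['color'][130:350,150:420] if n=='top' else c['color'][110:310,230:470],None,fx=2.9,fy=2.7,interpolation=cv2.INTER_CUBIC)
    cv2.imwrite('pics/z_%s.png'%n,g[:,:,::-1])
E
```

```text
top 13272 ce [0.6286 0.0564 0.1848] n [0.2942 0.0427 0.9548] tilt 0.30183161995754737 yawdir -171.73657071724517
rect (0.26685330271720886, 0.1865019053220749) corners
[[ 0.6978  0.2018  0.1569]
 [ 0.5216  0.1761  0.2124]
 [ 0.5602 -0.0879  0.2123]
 [ 0.7364 -0.0622  0.1569]]
red [391 223  34  34 926] [ 0.6014 -0.1593  0.1003] [ 0.571 -0.191  0.072] [ 0.633 -0.127  0.106]
red [282 238  30  43 609] [0.5584 0.0471 0.2736] [0.521 0.021 0.21 ] [0.581 0.066 0.314]
red [239 316  10   8  66] [0.456  0.1369 0.2072] [0.451 0.129 0.202] [0.462 0.145 0.211]
scene 16196 ce [0.6411 0.0456 0.1778] n [0.2982 0.0426 0.9536] tilt 0.3059668961760819 yawdir -171.86900175341114
rect (0.27080002427101135, 0.19059431552886963) corners
[[ 0.5619 -0.0902  0.2087]
 [ 0.7418 -0.0645  0.1513]
 [ 0.7036  0.2036  0.1512]
 [ 0.5236  0.1779  0.2086]]
red [328 123  19  14  75] [0.5791 0.0461 0.3054] [0.573 0.033 0.292] [0.584 0.062 0.308]
red [323 138   5  15  17] [0.5668 0.0322 0.2731] [0.562 0.031 0.259] [0.575 0.033 0.288]
red [350 139   9   8  48] [0.462  0.1351 0.2017] [0.457 0.128 0.195] [0.468 0.146 0.206]
red [308 152  13  17  79] [0.5416 0.0239 0.2338] [ 0.199  0.019 -0.003] [0.556 0.172 0.242]
red [335 155   5   8  22] [0.5482 0.0624 0.2298] [0.542 0.056 0.226] [0.555 0.065 0.244]
red [ 200  266   42   35 1102] [ 0.6086 -0.1631  0.0967] [ 0.509 -0.193  0.034] [ 0.637 -0.13   0.099]
```

View pics/z_top.png

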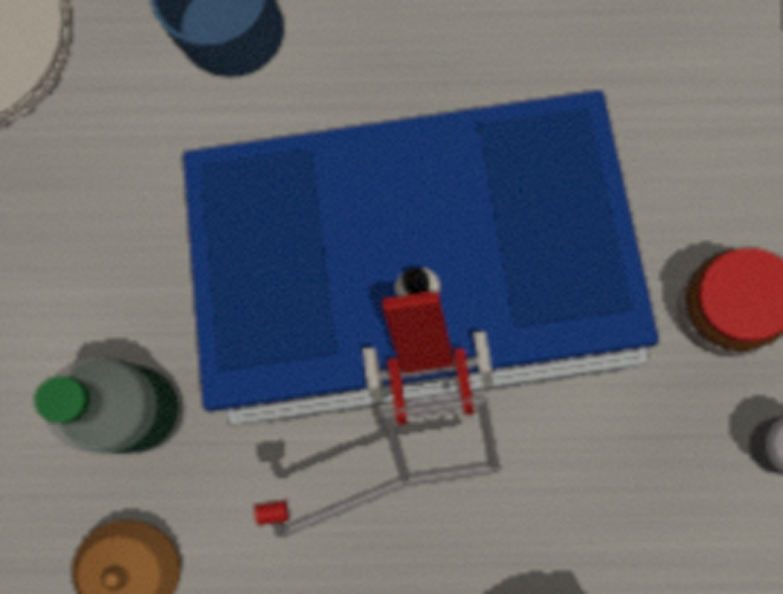

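View pics/z_scene.png

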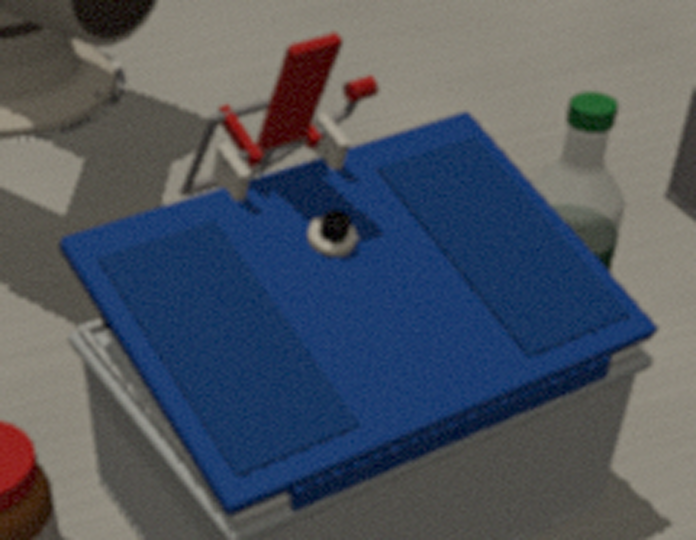

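```bash
cat >> h.py <<'E'
TUB=np.array([.6252,.056,0]); YAW=np.radians(8.25)
u=np.array([np.cos(YAW),np.sin(YAW),0]); v=np.array([-np.sin(YAW),np.cos(YAW),0])
def T2W(X,Y,Z): return TUB+X*u+Y*v+np.array([0,0,Z])
def W2T(P): d=np.asarray(P)-TUB; return np.array([d@u,d@v,P[2]])
def st():
    s=ctrl.observe(); M=R.from_rotvec(s['orientation']).as_matrix()
    print('t',round(s['t'],2),'tcp',np.round(s['tool_pos'],4),'tub',W2T(np.array(s['tool_pos'])).round(4),'F',np.round(s['wrist_force'],2),'gap',round(s['finger_gap'],4))
    yaw=np.degrees(np.arctan2(M[1,1],M[0,1])); print('tool y heading(world deg)',yaw.round(2),'tub-rel',(yaw-np.degrees(YAW)).round(2),'ax\n',M.round(3))
    return s,M
def plan(P):
    s,M=st(); print('shift tool',(M.T@(np.asarray(P)-s['tool_pos'])).round(4))
E
python3 - <<'E'
from h import *
s,M=st()
print(T2W(-.056,.088,.21))
c=cam('wrist','w1')
E
```

```text
t 2.5 tcp [ 0.146  -0.6077  0.2225] tub [-0.5694 -0.5881  0.2225] F [ 0.18 -0.39  0.79] gap 0.0867
tool y heading(world deg) 103.51 tub-rel 95.26 ax
 [[-0.    -0.234  0.972]
 [ 0.     0.972  0.234]
 [-1.     0.    -0.   ]]
[0.55715217 0.13505374 0.21      ]
```

View pics/w1.png

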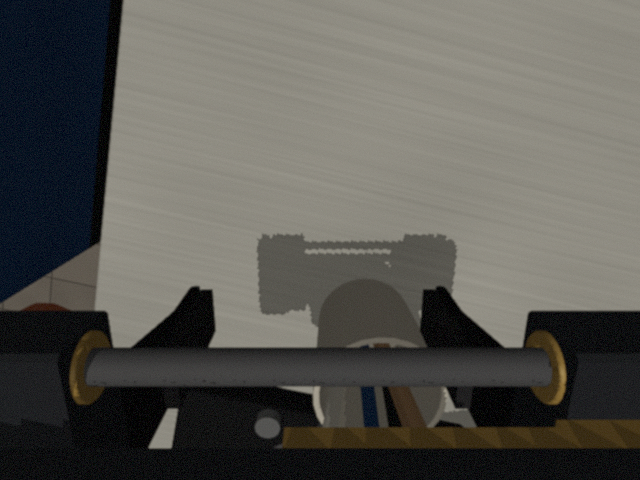

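The gripper body is wide along the tool's y, so for the lid push I'll turn it 90° to keep it away from the lever. First I'll rise and travel across.

Request:
step_arm:
  rows:
    - [[-0.035,0,0,0,0.5],[-0.035,0,0,0,0],[-0.035,0,0,0,0],[-0.035,0.0285,0.026,0,0],[0,0.0285,0.026,0,0],[0,0.0285,0.026,0,0],[0,0.0285,0.026,0,0],[0,0.0285,0.026,0,0],[0,0.0285,0.026,0,0],[0,0.0285,0.026,0,0],[0,0.0285,0.026,0,0],[0,0.0285,0.026,0,0],[0,0.0285,0.026,0,0],[0,0.0285,0.026,0,0],[0,0.0285,0.026,0,0],[0,0.0285,0.026,0,0],[0,0.0285,0.026,0,0],[0,0.0285,0.026,0,0],[0,0.0285,0.026,0,0],[0,0.0285,0.026,0,0]]

```text
t: 4.22
tool_pos: [0.4592, -0.0382, 0.3561]
orientation: [-0.186, 1.562, 0.186]
wrist_force: [0.4, -0.7, 0.3]
finger_gap: 0.0004
```

Request:
step_arm:
  rows:
    - [[0,0.0285,0.026,0,0],[0,0.0285,0.026,0,0],[0,0.0285,0.026,0,0],[0,0.0285,0.026,0,0],[0,0.0285,0.026,0,0],[0,0,0,7,0],[0,0,0,7,0],[0,0,0,7,0],[0,0,0,7,0],[0,0,0,7,0],[0,0,0,7,0],[0,0,0,7,0],[0,0,0,7,0],[0,0,0,7,0],[0,0,0,7,0],[0,0,0,7,0],[0,0,0,7,0],[0,0,0,6,0]]

```text
t: 5.72
tool_pos: [0.5818, 0.0532, 0.3501]
orientation: [0.984, 1.425, -0.908]
wrist_force: [0.6, -0.1, -0.5]
finger_gap: 0.0005
```

```bash
python3 - <<'E'
from h import *
plan(T2W(-.06,.088,.215))
c=cam('scene','s1');c=cam('wrist','w2');c=cam('top','t1')
E
```

```text
t 5.72 tcp [0.5818 0.0532 0.3501] tub [-0.0434  0.0034  0.3501] F [ 0.64 -0.14 -0.51] gap 0.0005
tool y heading(world deg) 20.8 tub-rel 12.55 ax
 [[-0.026  0.935  0.354]
 [ 0.074  0.355 -0.932]
 [-0.997  0.002 -0.079]]
shift tool [ 0.1414  0.0019 -0.0753]
```

View pics/w2.png

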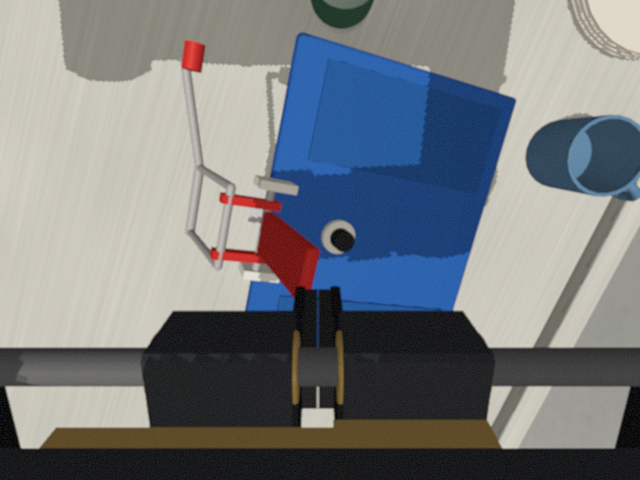

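View pics/s1.png

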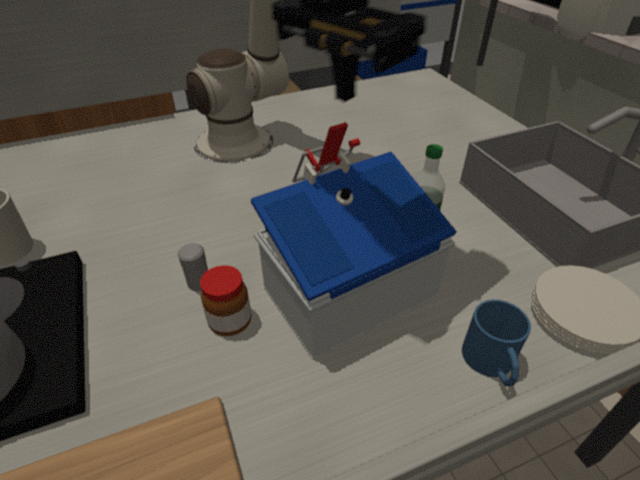

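The view is clear: the knob shows at wrist px (193,57) with its wire entering from below, and the tub is untouched. The tool looks tilted and lagging, so I'll let it settle.

Request:
step_arm:
  rows:
    - [[0,0,0,0,0],[0,0,0,0,0],[0,0,0,0,0]]

```text
t: 6.12
tool_pos: [0.581, 0.0546, 0.3502]
orientation: [0.981, 1.425, -0.906]
wrist_force: [0.4, 0.1, 0.3]
finger_gap: 0.0004
```

```bash
python3 - <<'E'
from h import *
s,M=plan(T2W(-.06,.088,.25)) or (0,0)
print(ctrl.observe()['q'])
c=cam('wrist'); 
for l in ['bail_knob','lever_pivot','lever_end','rest','keeper','bail_bar','cooking_wine']: 
    r=find('wrist',c,l); print(l,r,W2T(r[0][1]).round(4) if r else '')
c=cam('top'); r=find('top',c,'cooking_wine');print(r)
E
```

```text
t 6.12 tcp [0.581  0.0546 0.3502] tub [-0.044   0.0049  0.3502] F [0.38 0.05 0.33] gap 0.0004
tool y heading(world deg) 21.0 tub-rel 12.75 ax
 [[-0.026  0.934  0.357]
 [ 0.073  0.358 -0.931]
 [-0.997  0.002 -0.077]]
shift tool [ 0.1065  0.0026 -0.0766]
[ 0.32814521  0.26683891  0.17807637 -0.07778351 -1.48373846 -3.0963367 ]
bail_knob [(0.79, array([0.4802, 0.0673, 0.1938]))] [-0.1419  0.032   0.1938]
lever_pivot [(0.63, array([0.5264, 0.0529, 0.2387]))] [-0.0982  0.0111  0.2387]
lever_end [(0.8, array([0.5294, 0.0532, 0.2431]))] [-0.0952  0.011   0.2431]
rest [(0.76, array([0.5965, 0.0571, 0.2001])), (0.17, array([0.6018, 0.0989, 0.1917]))] [-0.0282  0.0052  0.2001]
keeper [(0.51, array([0.5273, 0.0321, 0.1266]))] [-0.1003 -0.0096  0.1266]
bail_bar [(0.62, array([0.4747, 0.0666, 0.195 ]))] [-0.1474  0.0321  0.195 ]
cooking_wine [(0.56, array([0.5414, 0.2349, 0.0778])), (0.2, array([0.596 , 0.0539, 0.2004]))] [-0.0573  0.1891  0.0778]
[(0.76, array([0.5253, 0.2483, 0.1329])), (0.66, array([0.4605, 0.083 , 0.1781]))]
```

Joint 6 has reached its range limit, which caused the tilt. I'll turn back.

Request:
step_arm:
  rows:
    - [[0,0,0,-7,0],[0,0,0,-7,0],[0,0,0,-7,0],[0,0,0,-7,0],[0,0,0,0,0],[0,0,0,0,0]]

```text
t: 7.12
tool_pos: [0.5812, 0.0535, 0.3499]
orientation: [0.615, 1.547, -0.52]
wrist_force: [-0.2, 0.5, 0.7]
finger_gap: 0.0006
```

```bash
python3 - <<'E'
from h import *
st()
print(ctrl.observe()['q'])
E
```

```text
t 7.12 tcp [0.5812 0.0535 0.3499] tub [-0.0439  0.0039  0.3499] F [-0.18  0.52  0.69] gap 0.0006
tool y heading(world deg) 48.64 tub-rel 40.39 ax
 [[-0.027  0.66   0.75 ]
 [ 0.073  0.75  -0.657]
 [-0.997  0.037 -0.068]]
[ 0.32621022  0.26749402  0.17829975 -0.07791737 -1.48375957 -2.6107799 ]
```

Request:
step_arm:
  rows:
    - [[0,0,0,-7,0],[0,0,0,-7,0],[0,0,0,-7,0],[0,0,0,-7,0],[0,0,0,-7,0],[0,0,0,-7,0],[0,0,0,-7,0],[0,0,0,-7,0],[0,0,0,-7,0],[0,0,0,-7,0],[0,0,0,-7,0],[0,0,0,-7,0],[0,0,0,-7,0],[0,0,0,-7,0],[0,0,0,-7,0],[0,0,0,-7,0],[0,0,0,-7,0],[0,0,0,-7,0],[0,0,0,-7,0],[0,0,0,-7,0]]

```text
t: 8.78
tool_pos: [0.5812, 0.0535, 0.3499]
orientation: [-1.258, 1.09, 1.374]
wrist_force: [-0.2, -0.6, -0.4]
finger_gap: 0.0003
```

Request:
step_arm:
  rows:
    - [[0,0,0,-7,0],[0,0,0,-7,0],[0,0,0,-7,0],[0,0,0,-7,0],[0,0,0,-7,0],[0,0,0,-7,0],[0,0,0,-7,0],[0,0,0,-7,0],[0,0,0,-7,0],[0,0,0,-7,0],[0,0,0,-7,0],[0,0,0,-7,0],[0,0,0,-7,0],[0,0,0,-7,0],[0,0,0,-7,0],[0,0,0,-7,0],[0,0,0,-7,0],[0,0,0,-7,0],[0,0,0,-7,0],[0,0,0,-7,0]]

```text
t: 10.45
tool_pos: [0.5812, 0.0536, 0.3499]
orientation: [1.627, 0.986, -1.603]
wrist_force: [0.4, -0.2, 0.1]
finger_gap: 0.0002
```

```bash
python3 - <<'E'
from h import *
st()
print(ctrl.observe()['q'])
E
```

```text
t 10.45 tcp [0.5812 0.0536 0.3499] tub [-0.0439  0.0039  0.3499] F [ 0.42 -0.17  0.15] gap 0.0002
tool y heading(world deg) -30.85 tub-rel -39.1 ax
 [[-0.027  0.857 -0.515]
 [ 0.073 -0.512 -0.856]
 [-0.997 -0.06  -0.049]]
[ 0.32631752  0.26751332  0.17826253 -0.07789784 -1.48380716  2.28222665]
```

Request:
step_arm:
  rows:
    - [[0,0,0,-7,0],[0,0,0,-7,0],[0,0,0,-7,0],[0,0,0,-7,0],[0,0,0,-7,0],[0,0,0,-7,0],[0,0,0,-7,0],[0,0,0,0,0]]

```text
t: 11.12
tool_pos: [0.5779, 0.0634, 0.3509]
orientation: [1.029, 1.393, -0.966]
wrist_force: [-0.4, -0.9, -0.3]
finger_gap: 0.0004
```

```bash
python3 - <<'E'
from h import *
st()
print(ctrl.observe()['q'])
E
```

```text
t 11.12 tcp [0.5779 0.0634 0.3509] tub [-0.0457  0.0141  0.3509] F [-0.4  -0.89 -0.26] gap 0.0004
tool y heading(world deg) 16.88 tub-rel 8.63 ax
 [[-0.024  0.957  0.289]
 [ 0.064  0.29  -0.955]
 [-0.998 -0.004 -0.068]]
[ 0.34977841  0.26085003  0.1687706  -0.06878685 -1.47901027  3.09264749]
```

Request:
step_arm:
  rows:
    - [[0,0,0,-5,0],[0,0,0,-5,0],[0,0,0,0,0]]

```text
t: 11.37
tool_pos: [0.5596, 0.1049, 0.3531]
orientation: [0.923, 1.393, -0.893]
wrist_force: [0.1, 0.5, 0.3]
finger_gap: 0.0004
```

```bash
python3 - <<'E'
from h import *
st()
print(ctrl.observe()['q'])
E
```

```text
t 11.37 tcp [0.5596 0.1049 0.3531] tub [-0.058   0.0578  0.3531] F [0.1  0.54 0.29] gap 0.0004
tool y heading(world deg) 23.21 tub-rel 14.96 ax
 [[-0.005  0.919  0.394]
 [ 0.025  0.394 -0.919]
 [-1.     0.005 -0.026]]
[ 0.4555703   0.2285606   0.11616757 -0.02541047 -1.45207745  3.09411765]
```

Request:
step_arm:
  rows:
    - [[0,0,0,-5,0],[0,0,0,0,0]]

```text
t: 11.53
tool_pos: [0.5493, 0.1231, 0.353]
orientation: [0.871, 1.391, -0.858]
wrist_force: [-0.3, -1.0, -0.8]
finger_gap: 0.0006
```

```bash
python3 - <<'E'
from h import *
plan(T2W(-.06,.088,.21))
print(ctrl.observe()['q'])
E
```

```text
t 11.53 tcp [0.5493 0.1231 0.353 ] tub [-0.0655  0.0773  0.353 ] F [-0.27 -0.96 -0.79] gap 0.0006
tool y heading(world deg) 26.29 tub-rel 18.04 ax
 [[ 0.005  0.897  0.443]
 [ 0.006  0.443 -0.897]
 [-1.     0.007 -0.004]]
shift tool [ 0.1431  0.0075 -0.008 ]
[ 0.50646709  0.21277603  0.08734148 -0.00318195 -1.43773658  3.09444023]
```

Request:
step_arm:
  rows:
    - [[0,0.0075,-0.008,0,0],[0.0,0,0,7,0],[0.04,0,0,7,0],[0.04,0,0,0,0],[0.04,0,0,0,0],[0.01,0,0,0,0],[0.01,0,0,0,0],[0.01,0,0,0,0],[0.01,0,0,0,0],[0.01,0,0,0,0],[0.01,0,0,0,0]]

```text
t: 12.45
tool_pos: [0.5559, 0.1335, 0.1758]
orientation: [1.06, 1.3, -1.04]
wrist_force: [-2.6, -0.1, 5.3]
finger_gap: 0.0002
```

```bash
python3 - <<'E'
from h import *
st()
cam('scene','s2')
print(ctrl.observe()['q'])
E
```

```text
t 12.45 tcp [0.5559 0.1335 0.1758] tub [-0.0574  0.0866  0.1758] F [-2.57 -0.1   5.31] gap 0.0002
tool y heading(world deg) 12.21 tub-rel 3.96 ax
 [[ 0.01   0.977  0.211]
 [ 0.008  0.211 -0.977]
 [-1.     0.011 -0.005]]
[ 0.5178619   0.32942963 -0.20494584 -0.00308825 -1.0263822   2.83794581]
```

View pics/s2.png

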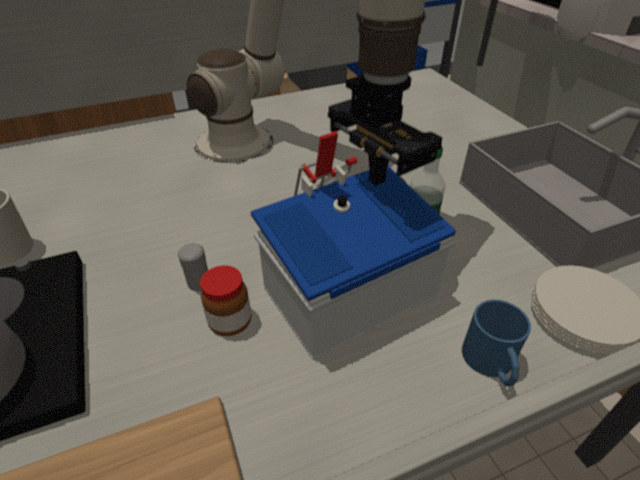

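The lid is lowering under about 5 N and the bottle is clear. I'll continue.

Request:
step_arm:
  rows:
    - [[0.006,0,0,0,0],[0.004,0,0,0,0],[0.003,0,0,0,0],[0,0,0,0,0]]

```text
t: 12.83
tool_pos: [0.5547, 0.1333, 0.1607]
orientation: [1.058, 1.302, -1.043]
wrist_force: [-3.1, -0.5, 2.8]
finger_gap: 0.0004
```

Request:
step_arm:
  rows:
    - [[0.002,0,0,0,0],[0.002,0,0,0,0],[0,0,0,0,0]]

```text
t: 13.08
tool_pos: [0.5547, 0.1334, 0.1592]
orientation: [1.057, 1.301, -1.042]
wrist_force: [-7.6, 0.8, 14.9]
finger_gap: 0.0008
```

The seal is felt at 15 N, so the lid is down. I'll retract and turn into the pinch orientation.

Request:
step_arm:
  rows:
    - [[-0.04,0,0,0,0],[-0.04,0,0,0,0],[-0.04,0,0,7,0.3],[0,0,0,7,0.3],[0,0,0,7,0.3],[0,0,0,7,0.3],[0,0,0,7,0.3],[0,0,0,7,0.3],[0,0,0,7,0.3],[0,0,0,7,0.3],[0,0,0,7,0.3],[0,0,0,7,0.3],[0,0,0,7,0.3],[0,0,0,7,0.3],[0,0,0,7,0.3],[0,0,0,7,0.3],[0,0,0,7,0.3]]

```text
t: 14.5
tool_pos: [0.5546, 0.1327, 0.2759]
orientation: [-2.197, 0.052, 2.183]
wrist_force: [-0.5, 0.5, 0.4]
finger_gap: 0.0265
```

```bash
python3 - <<'E'
from h import *
st()
for n in ['scene','top','wrist']:
    c=cam(n,'p3'+n)
    B=cloud(c,colmask(c,'blue')); w=(B[:,0]>.45)&(B[:,0]<.82)&(abs(B[:,1]-.05)<.2)&(B[:,2]>.12); B=B[w]
    if len(B)>500:
        for _ in range(3):
            ce=B.mean(0); Vt=np.linalg.svd(B-ce,full_matrices=False)[2]; nr=Vt[2]*np.sign(Vt[2][2]); B=B[abs((B-ce)@nr)<.005]
        print(n,'lid n',nr.round(4),'tilt',(nr@u).round(4),'ce',W2T(ce).round(4))
    nl,lab,s_,cen=cv2.connectedComponentsWithStats(colmask(c,'red').astype(np.uint8))
    for i in range(1,nl):
        if s_[i,4]>8:
            Q=cloud(c,lab==i)
            if len(Q): print(n,'red',s_[i],W2T(np.median(Q,0)).round(4),'zrange',Q.min(0)[2].round(3),Q.max(0)[2].round(3))
    for l in ['bail_knob','bail_bar','keeper','lever_end','cooking_wine']:
        r=find(n,c,l); print(l,[(a,W2T(b).round(4)) for a,b in r])
E
```

```text
t 14.5 tcp [0.5546 0.1327 0.2759] tub [-0.0589  0.0861  0.2759] F [-0.51  0.49  0.41] gap 0.0265
tool y heading(world deg) -93.15 tub-rel -101.4 ax
 [[ 0.007 -0.055 -0.998]
 [ 0.007 -0.998  0.055]
 [-1.    -0.007 -0.006]]
scene lid n [0.0319 0.0055 0.9995] tilt 0.0324 ce [ 0.012  -0.0204  0.1552]
scene red [316 140  17  18 105] [-0.0857 -0.0052  0.2603] zrange 0.239 0.264
scene red [321 154   8   7  13] [-8.710e-02 -2.000e-04  2.353e-01] zrange 0.229 0.242
scene red [303 159  18  31 115] [-0.0947 -0.0169  0.1838] zrange -0.004 0.236
scene red [346 169  10   8  52] [-0.1574  0.1035  0.1332] zrange 0.129 0.137
scene red [329 175   5   7  18] [-0.0936  0.0174  0.1814] zrange 0.18 0.194
scene red [ 200  266   42   35 1113] [-0.0473 -0.2139  0.0967] zrange 0.033 0.1
bail_knob [(0.67, array([-0.1343,  0.0211,  0.132 ]))]
bail_bar []
keeper [(0.32, array([-0.177 ,  0.2418,  0.057 ]))]
lever_end [(0.59, array([-0.0884, -0.0019,  0.2035])), (0.3, array([-0.0311, -0.0021,  0.1646]))]
cooking_wine []
top lid n [0.0293 0.0063 0.9996] tilt 0.0299 ce [ 0.0102 -0.0273  0.1589]
top red [391 223  34 
[... 571 characters left out ...]
 0.1581]))]
cooking_wine [(0.74, array([-0.0899,  0.2042,  0.1209]))]
wrist lid n [0.0282 0.0049 0.9996] tilt 0.0286 ce [-0.0048  0.0074  0.1597]
wrist red [ 440  258  108   68 3121] [-0.0888 -0.0009  0.233 ] zrange 0.178 0.359
wrist red [425 268  15  44 272] [-0.1034  0.0198  0.1857] zrange 0.178 0.353
wrist red [309 337  21  11 195] [-0.1559  0.1035  0.1373] zrange 0.132 0.361
bail_knob [(0.72, array([-0.1526,  0.0516,  0.1073]))]
bail_bar [(0.92, array([-0.1552,  0.0511,  0.1055])), (0.67, array([-0.0061,  0.0099,  0.1613]))]
keeper [(0.46, array([-0.0061,  0.0033,  0.1559])), (0.41, array([-0.1522,  0.0507,  0.1089]))]
lever_end [(0.9, array([-0.0918,  0.0057,  0.208 ]))]
cooking_wine []
```

View pics/p3scene.png

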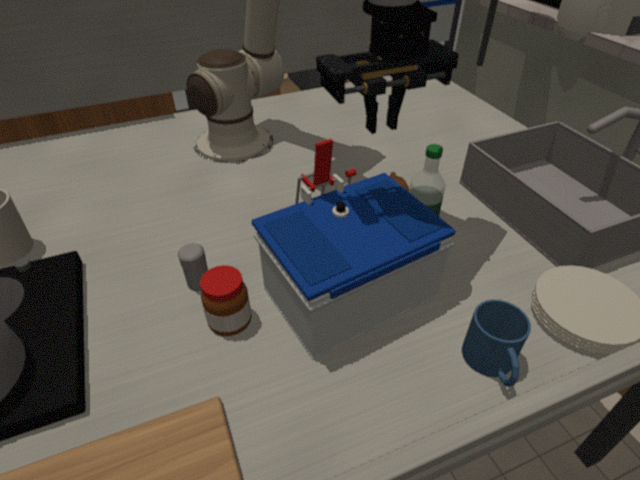

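View pics/p3wrist.png

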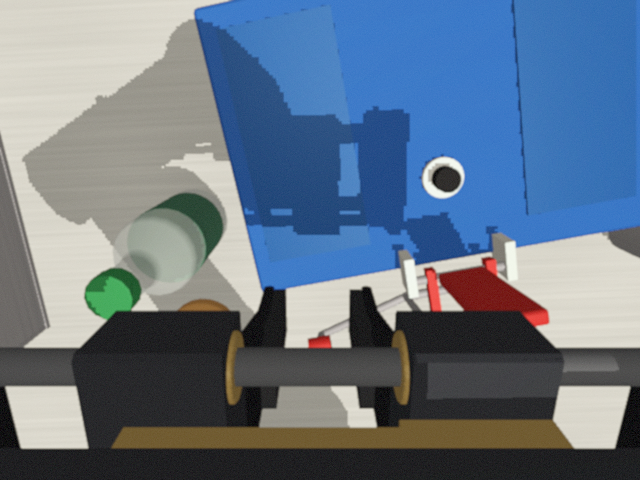

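View pics/p3top.png

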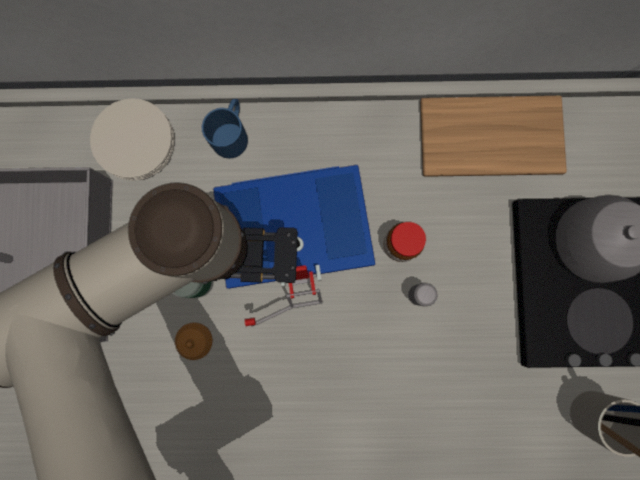

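The lid lies on the seal (tilt ≈0.03). The lever is standing and the knob sits at tub coordinates of about (-0.159, 0.1035, 0.13). I'll check the cap position and compute the knob path.

```bash
cat >> h.py <<'E'
def kin(a,phi,th=.03,H=(.092,.142)):
    """a: abs lever angle, phi: loop forward tilt -> Lh,bar,knob in tub XZ"""
    c,s=np.cos(th),np.sin(th)
    P=np.array([H[0]-.193*c+.03*s,H[1]+.193*s+.03*c])
    Lh=P+.028*np.array([-np.sin(a),np.cos(a)])
    rot=lambda x,z:np.array([x*np.cos(phi)+z*np.sin(phi),-x*np.sin(phi)+z*np.cos(phi)])
    return P,Lh,Lh+rot(0,-.084),Lh+rot(-.022,-.060)
E
python3 - <<'E'
from h import *
from scipy.optimize import fsolve
c=cam('wrist')
h=cv2.cvtColor(c['color'],cv2.COLOR_RGB2HSV)
g=(h[...,0]>50)&(h[...,0]<80)&(h[...,1]>120)&(h[...,2]>60)
n,lab,s,_=cv2.connectedComponentsWithStats(g.astype(np.uint8))
for i in range(1,n):
    if s[i,4]>200: Q=cloud(c,lab==i);print('green',s[i],W2T(np.median(Q,0)).round(4),np.percentile(Q[:,2],[5,95]).round(3))
# cur state from knob
kn=np.array([-.159,.130])
a,phi=fsolve(lambda q:kin(*q)[3]-kn,[1.4,.2]); print('now a,phi',a,phi,[x.round(4) for x in kin(a,phi)])
print('nominal a1.41')
for ph in [.2,.1,0,-.1,-.2,-.3,-.35,-.4]: print(ph,[x.round(4) for x in kin(1.41,ph)][1:])
print('lift')
for bz in [.1,.105,.11,.113,.117,.119]:
    q=fsolve(lambda q:kin(*q)[2]-np.array([-.098,bz]),[1.,-.3]); print(bz,q.round(3),[x.round(4) for x in kin(*q)][1:])
E
```

```text
green [  85  269   55   51 1949] [-0.0617  0.2149  0.2006] [0.191 0.202]
now a,phi 1.2984811695099394 0.17333600097995933 [array([-0.1   ,  0.1778]), array([-0.127 ,  0.1853]), array([-0.1415,  0.1026]), array([-0.159,  0.13 ])]
nominal a1.41
0.2 [array([-0.1277,  0.1823]), array([-0.1443,  0.0999]), array([-0.1611,  0.1278])]
0.1 [array([-0.1277,  0.1823]), array([-0.136 ,  0.0987]), array([-0.1555,  0.1248])]
0 [array([-0.1277,  0.1823]), array([-0.1277,  0.0983]), array([-0.1497,  0.1223])]
-0.1 [array([-0.1277,  0.1823]), array([-0.1193,  0.0987]), array([-0.1436,  0.1204])]
-0.2 [array([-0.1277,  0.1823]), array([-0.111 ,  0.0999]), array([-0.1373,  0.1191])]
-0.3 [array([-0.1277,  0.1823]), array([-0.1028,  0.102 ]), array([-0.1309,  0.1184])]
-0.35 [array([-0.1277,  0.1823]), array([-0.0988,  0.1034]), array([-0.1277,  0.1184])]
-0.4 [array([-0.1277,  0.1823]), array([-0.0949,  0.1049]), array([-0.1246,  0.1184])]
lift
0.1 [ 1.546 -0.365] [array([-0.128 ,  0.1785]), array([-0.098,  0.1  ]), array([-0.1271,  0.1146])]
0.105 [ 1.358 -0.357] [array([-0.1274,  0.1837]), array([-0.098,  0.105]), array([-0.127 ,  0.1198])]
0.11 [ 1.144 -0.334] [array([-0.1255,  0.1894]), array([-0.098,  0.11 ]), array([-0.1266,  0.1255])]
0.113 [ 0.994 -0.308] [array([-0.1235,  0.193 ]), array([-0.098,  0.113]), array([-0.1262,  0.1292])]
0.117 [ 0.747 -0.253] [array([-0.119 ,  0.1983]), array([-0.098,  0.117]), array([-0.1253,  0.1347])]
0.119 [ 0.581 -0.208] [array([-0.1154,  0.2012]), array([-0.098,  0.119]), array([-0.1245,  0.1379])]
```

```bash
python3 - <<'E'
from h import *
plan(T2W(-.161,.1035,.2759))
E
```

```text
t 15.45 tcp [0.5539 0.1324 0.276 ] tub [-0.0596  0.0859  0.276 ] F [ 0.1   0.04 -0.84] gap 0.0259
tool y heading(world deg) -92.78 tub-rel -101.03 ax
 [[ 0.005 -0.049 -0.999]
 [ 0.006 -0.999  0.049]
 [-1.    -0.006 -0.005]]
shift tool [-0.0004  0.0021  0.1029]
```

Request:
step_arm:
  rows:
    - [[0,0.001,0.035,0,0.4],[0,0.001,0.034,0,0.4],[0,0,0.034,0,0.4],[0,0,0,7,0.4],[0.04,0,0,0,0.4],[0.036,0,0,0,0.4],[0,0,0,0,0.4]]

```text
t: 16.03
tool_pos: [0.4466, 0.1338, 0.1935]
orientation: [-2.124, 0.184, 2.139]
wrist_force: [0.2, -0.0, -0.8]
finger_gap: 0.0348
```

```bash
python3 - <<'E'
from h import *
plan(T2W(-.161,.1035,.124))
for n in ['scene','top','wrist']:
    c=cam(n,'p4'+n)
    nl,lab,s_,cen=cv2.connectedComponentsWithStats(colmask(c,'red').astype(np.uint8))
    for i in range(1,nl):
        if s_[i,4]>8:
            Q=cloud(c,lab==i)
            if len(Q): print(n,'red',s_[i],W2T(np.median(Q,0)).round(4),'zrange',Q.min(0)[2].round(3),Q.max(0)[2].round(3))
E
```

```text
t 16.03 tcp [0.4466 0.1338 0.1935] tub [-0.1656  0.1026  0.1935] F [ 0.21 -0.03 -0.76] gap 0.0348
tool y heading(world deg) -99.87 tub-rel -108.12 ax
 [[-0.007 -0.171 -0.985]
 [ 0.001 -0.985  0.171]
 [-1.     0.001  0.007]]
shift tool [ 0.0695 -0.0024 -0.0046]
scene red [315 139  18  38 156] [-0.0879 -0.0084  0.2474] zrange 0.194 0.263
scene red [323 147   6   9  17] [-0.0854  0.0019  0.2469] zrange 0.241 0.253
scene red [323 166  11  16  35] [-0.092   0.0127  0.1889] zrange 0.18 0.217
scene red [347 169   9   8  45] [-0.156   0.1039  0.1332] zrange 0.125 0.137
scene red [303 175  14  14  82] [-0.1008 -0.019   0.1828] zrange -0.004 0.203
scene red [317 174  10   8  22] [-0.0933 -0.0046  0.1929] zrange 0.185 0.205
scene red [ 200  266   42   35 1108] [-0.0474 -0.2144  0.0966] zrange 0.034 0.1
top red [391 223  34  34 929] [-0.0544 -0.2096  0.1003] zrange 0.073 0.107
top red [288 266  27  28 301] [-0.0954  0.0004  0.2282] zrange 0.182 0.269
wrist red [ 483    4  157  128 6562] [-0.0924  0.0142  0.2392] zrange 0.177 0.268
wrist red [ 456   76   40   86 1611] [-0.1075  0.0198  0.1857] zrange 0.161 0.19
wrist red [572 135  22  12 133] [-0.1285 -0.0186  0.1888] zrange 0.183 0.19
wrist red [480 165  19  11 113] [-0.1286  0.0193  0.1887] zrange 0.183 0.19
wrist red [300 243  33  29 633] [-0.1587  0.1044  0.1384] zrange 0.132 0.141
```

View pics/p4wrist.png

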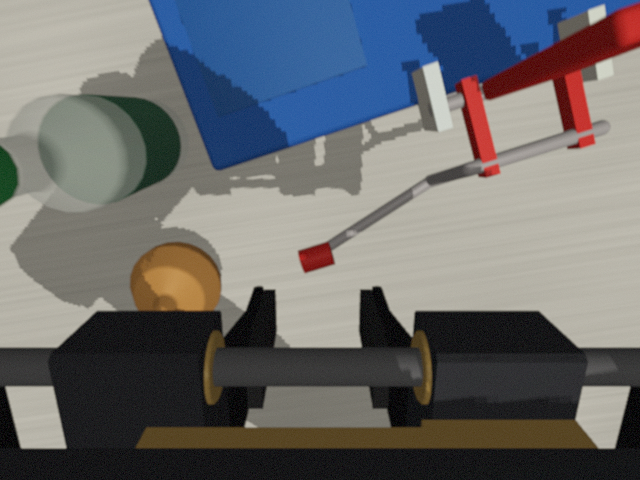

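View pics/p4scene.png

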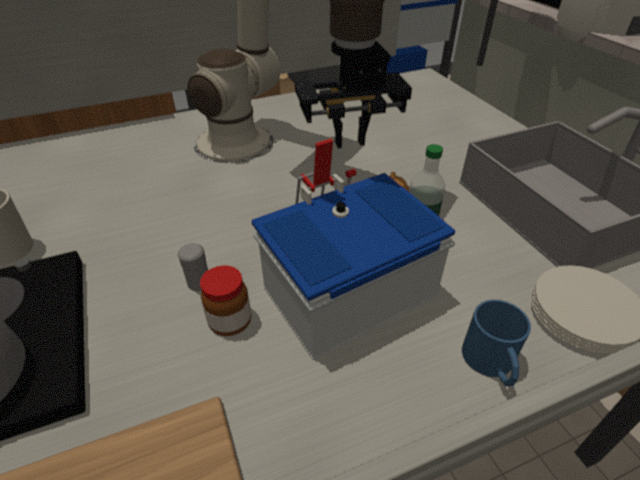

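The knob (wrist px (316,257)) is centred between the fingers, and the wire arm comes in from the clip side. I'll descend and pinch gently.

Request:
step_arm:
  rows:
    - [[0.02,-0.003,-0.0045,0,0.4],[0.02,0,0,0,0.4],[0.0145,0,0,0,0.4],[0.014,0,0,0,0.4],[0,0,0,0,0.4],[0,0,0,0,0.4]]

```text
t: 16.68
tool_pos: [0.4581, 0.1392, 0.1327]
orientation: [-2.136, 0.174, 2.121]
wrist_force: [0.4, 0.2, 0.5]
finger_gap: 0.0348
```

```bash
python3 - <<'E'
from h import *
st()
c=cam('wrist','w5'); c=cam('scene','s5')
E
```

```text
t 16.68 tcp [0.4581 0.1392 0.1327] tub [-0.1535  0.1063  0.1327] F [0.45 0.2  0.46] gap 0.0348
tool y heading(world deg) -99.76 tub-rel -108.01 ax
 [[ 0.008 -0.17  -0.985]
 [ 0.007 -0.985  0.17 ]
 [-1.    -0.008 -0.006]]
```

View pics/w5.png

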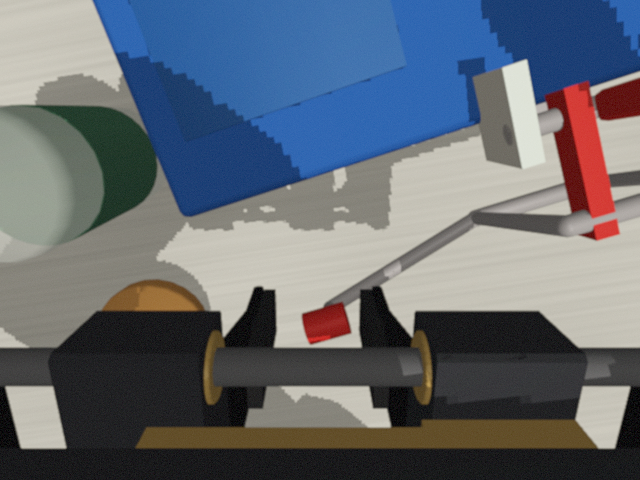

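Request:
step_arm:
  rows:
    - [[0,0.004,0.006,0,0.4],[0,0,0,0,0.4],[0.007,0,0,0,0.4],[0,0,0,0,0.4]]

```text
t: 17.12
tool_pos: [0.4494, 0.1354, 0.1234]
orientation: [-2.133, 0.176, 2.125]
wrist_force: [-0.1, -0.1, -0.4]
finger_gap: 0.0349
```

```bash
python3 - <<'E'
from h import *
st()
c=cam('wrist','w6')
E
```

```text
t 17.12 tcp [0.4494 0.1354 0.1234] tub [-0.1625  0.1038  0.1234] F [-0.09 -0.12 -0.39] gap 0.0349
tool y heading(world deg) -99.81 tub-rel -108.06 ax
 [[ 0.004 -0.17  -0.985]
 [ 0.006 -0.985  0.17 ]
 [-1.    -0.007 -0.003]]
```

View pics/w6.png

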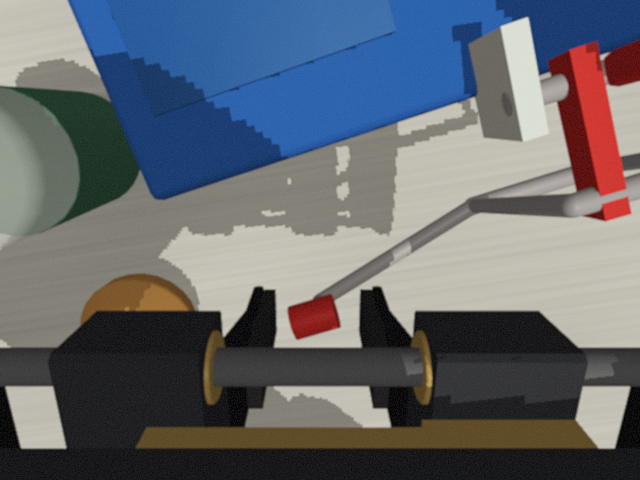

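```bash
python3 - <<'E'
from h import *
s,M=st()
c=cam('wrist')
p=np.array(s['tool_pos'])
for d in [0,-.007,-.019]: print(d,proj(c,p+M[:,0]*d))
nl,lab,s_,cen=cv2.connectedComponentsWithStats(colmask(c,'red').astype(np.uint8))
for i in range(1,nl):
    if s_[i,4]>8 and s_[i,0]<400:
        Q=cloud(c,lab==i); print(s_[i],W2T(np.median(Q,0)).round(4),[W2T(np.percentile(Q,k,axis=0)).round(4) for k in(5,95)])
for n in ['scene']:
    c=cam(n,'s6')
    nl,lab,s_,cen=cv2.connectedComponentsWithStats(colmask(c,'red').astype(np.uint8))
    for i in range(1,nl):
        if s_[i,4]>8:
            Q=cloud(c,lab==i); print(s_[i],W2T(np.median(Q,0)).round(4))
E
```

```text
t 17.17 tcp [0.4496 0.1354 0.1236] tub [-0.1624  0.1038  0.1236] F [ 0.09 -0.38 -0.28] gap 0.0349
tool y heading(world deg) -99.8 tub-rel -108.05 ax
 [[ 0.004 -0.17  -0.985]
 [ 0.006 -0.985  0.17 ]
 [-1.    -0.006 -0.003]]
0 [317.54838257 308.64090078]
-0.007 [317.55059103 316.44894977]
-0.019 [317.55480179 331.33612668]
[ 289  295   50   43 1468] [-0.1581  0.104   0.1382] [array([-0.1654,  0.0972,  0.1335]), array([-0.1528,  0.1115,  0.1398])]
[303 138  30  51 356] [-0.089  -0.0084  0.2319]
[319 171   4   7  11] [-0.0906 -0.0056  0.2045]
[346 170  10   7  48] [-0.1565  0.1021  0.133 ]
[323 173   5   4  10] [-0.091   0.0041  0.1976]
[328 176   6   7  20] [-0.0935  0.0178  0.1812]
[316 178  12   7  24] [-0.0931 -0.0014  0.1861]
[ 200  266   42   36 1127] [-0.0469 -0.2144  0.0967]
```

Request:
step_arm:
  rows:
    - [[0,0,-0.002,0,0.3],[0,0,0,0,0.2],[0,0,0,0,0.1],[0,0,0,0,0.1],[0,0,0,0,0.1]]
  force: 20

```text
t: 17.68
tool_pos: [0.4524, 0.1361, 0.1241]
orientation: [-2.135, 0.173, 2.123]
wrist_force: [0.2, 4.0, -0.5]
finger_gap: 0.0188
```

```bash
python3 - <<'E'
from h import *
st()
c=cam('wrist','w7');c=cam('top','t7')
E
```

```text
t 17.68 tcp [0.4524 0.1361 0.1241] tub [-0.1595  0.104   0.1241] F [ 0.19  4.04 -0.49] gap 0.0188
tool y heading(world deg) -99.77 tub-rel -108.02 ax
 [[ 0.006 -0.17  -0.985]
 [ 0.007 -0.985  0.17 ]
 [-1.    -0.008 -0.005]]
```

View pics/w7.png

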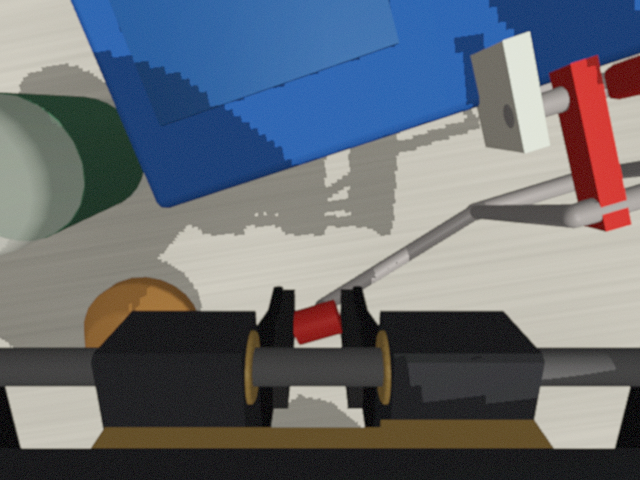

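The knob is pinched (gap 18.8 mm). Next I'll swing the loop in toward the wall along its arc.

Request:
step_arm:
  rows:
    - [[0.003,-0.0017,-0.0052,0,0.1],[0.003,-0.0017,-0.0052,0,0.1],[0.002,-0.0017,-0.0052,0,0.1],[0.0015,-0.0017,-0.0052,0,0.1],[0,0,0,0,0.1],[0,0,0,0,0.1]]

```text
t: 18.28
tool_pos: [0.4733, 0.1382, 0.1141]
orientation: [-2.132, 0.177, 2.125]
wrist_force: [-2.5, 2.4, -0.2]
finger_gap: 0.019
```

```bash
python3 - <<'E'
from h import *
st()
c=cam('wrist','w8');c=cam('scene','s8')
cv2.imwrite('pics/s8z.png',cv2.resize(c['color'][90:240,260:460],None,fx=4,fy=4)[:,:,::-1])
E
```

```text
t 18.28 tcp [0.4733 0.1382 0.1141] tub [-0.1385  0.1032  0.1141] F [-2.48  2.44 -0.17] gap 0.019
tool y heading(world deg) -99.89 tub-rel -108.14 ax
 [[ 0.004 -0.172 -0.985]
 [ 0.006 -0.985  0.172]
 [-1.    -0.007 -0.003]]
```

View pics/w8.png

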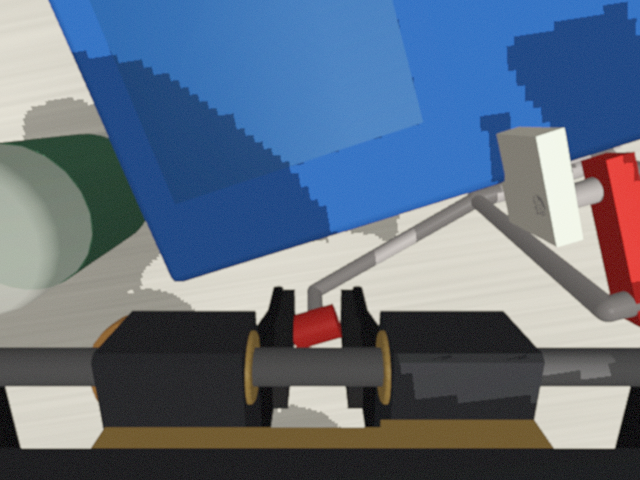

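View pics/s8z.png

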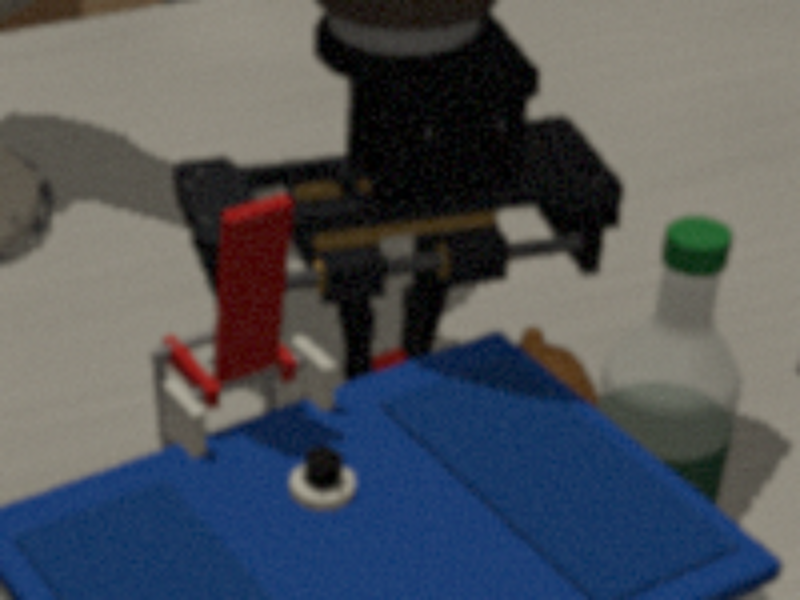

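The loop is swinging in and the body is still in front of the lever. I'll continue in small steps, watching the force.

Request:
step_arm:
  rows:
    - [[0.0005,-0.001,-0.003,0,0.1],[0,-0.001,-0.003,0,0.1],[0,-0.001,-0.003,0,0.1],[0,0,0,0,0.1],[0,0,0,0,0.1]]

```text
t: 18.8
tool_pos: [0.4775, 0.1378, 0.1122]
orientation: [-2.119, 0.187, 2.134]
wrist_force: [-14.0, 0.8, 3.2]
finger_gap: 0.0191
```

Request:
step_arm:
  rows:
    - [[0,-0.0005,-0.0015,0,0.1],[0,-0.0005,-0.0015,0,0.1],[0,0,0,0,0.1]]

```text
t: 19.05
tool_pos: [0.4787, 0.1376, 0.1116]
orientation: [-2.114, 0.191, 2.138]
wrist_force: [-18.3, 0.9, 4.2]
finger_gap: 0.0188
```

```bash
python3 - <<'E'
from h import *
st()
c=cam('wrist','w9');c=cam('scene','s9')
cv2.imwrite('pics/s9z.png',cv2.resize(c['color'][90:240,260:460],None,fx=4,fy=4)[:,:,::-1])
c=cam('top','t9');cv2.imwrite('pics/t9z.png',cv2.resize(c['color'][200:350,200:400],None,fx=4,fy=4)[:,:,::-1])
E
```

```text
t 19.05 tcp [0.4787 0.1376 0.1116] tub [-0.1333  0.1018  0.1116] F [-18.31   0.88   4.15] gap 0.0188
tool y heading(world deg) -100.33 tub-rel -108.58 ax
 [[-0.011 -0.179 -0.984]
 [ 0.003 -0.984  0.179]
 [-1.    -0.001  0.011]]
```

View pics/w9.png

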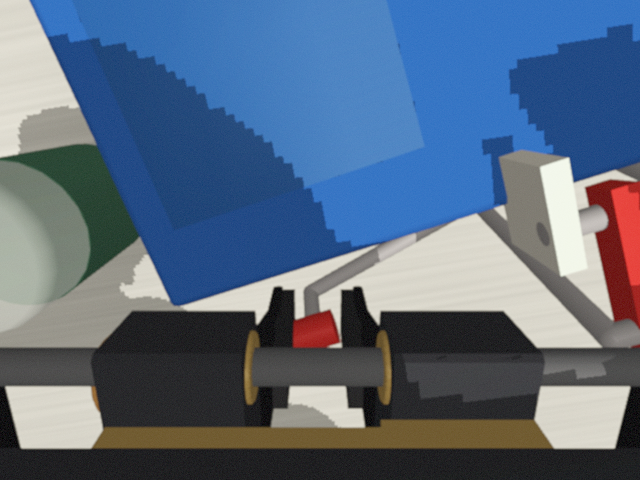

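View pics/s9z.png

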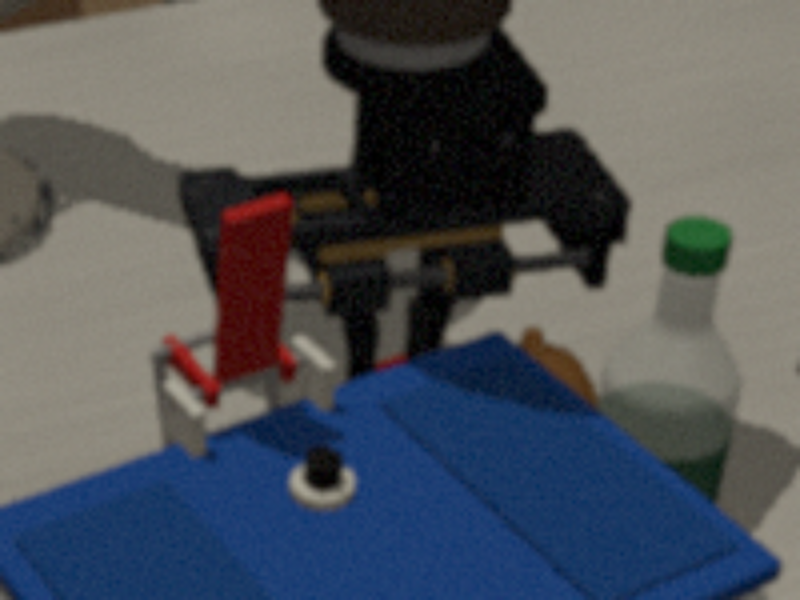

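View pics/t9z.png

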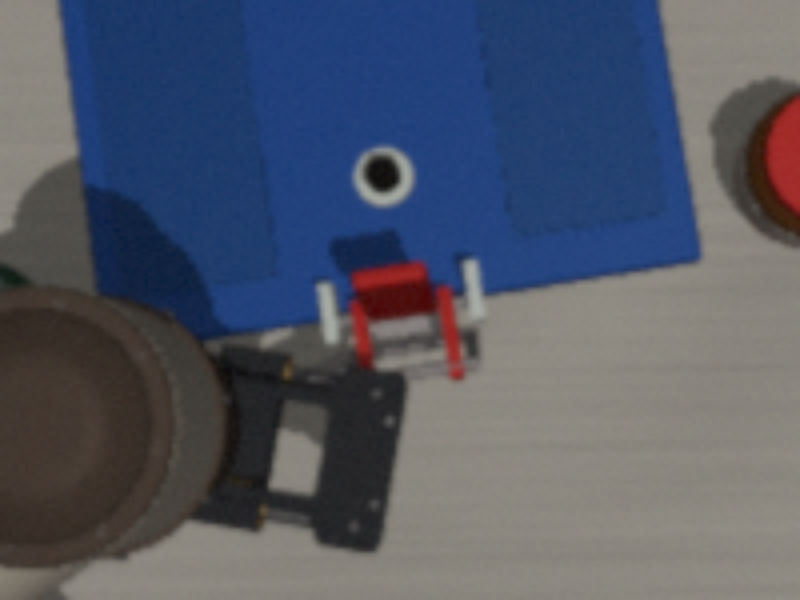

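The push reads 18 N, and the top view shows the gripper body's inner end plate (top-zoom px (400,375)) touching the lever's arm tip (365,370). I'll back off, release, turn 11° further and regrip.

Request:
step_arm:
  rows:
    - [[0,0.0017,0.005,0,0.1],[0,0,0,0,0.1],[0,0,0,0,0.35],[0,0,0,0,0.35],[0,0,0,6,0.35],[0,0,0,6,0.35],[0,0,0,0,0.35],[0,0,0,0,0.35]]

```text
t: 19.87
tool_pos: [0.4816, 0.1394, 0.1145]
orientation: [-2.018, 0.377, 2.007]
wrist_force: [-0.3, -0.4, -0.1]
finger_gap: 0.0303
```

```bash
python3 - <<'E'
from h import *
s,M=st()
c=cam('wrist','w10');p=np.array(s['tool_pos'])
for d in [-.007,-.015]: print(d,proj(c,p+M[:,0]*d))
nl,lab,s_,cen=cv2.connectedComponentsWithStats(colmask(c,'red').astype(np.uint8))
for i in range(1,nl):
    if s_[i,4]>8 and s_[i,0]<400:
        Q=cloud(c,lab==i); print(s_[i],cen[i],W2T(np.median(Q,0)).round(4),[W2T(np.percentile(Q,k,axis=0)).round(4) for k in(5,95)])
c=cam('top','t10');cv2.imwrite('pics/t10z.png',cv2.resize(c['color'][200:350,200:400],None,fx=4,fy=4)[:,:,::-1])
E
```

```text
t 19.87 tcp [0.4816 0.1394 0.1145] tub [-0.1301  0.1031  0.1145] F [-0.25 -0.37 -0.09] gap 0.0303
tool y heading(world deg) -111.59 tub-rel -119.84 ax
 [[ 0.006 -0.368 -0.93 ]
 [ 0.006 -0.93   0.368]
 [-1.    -0.008 -0.004]]
-0.007 [317.37989385 316.42122975]
-0.015 [317.37578356 326.11661159]
[ 297  312   52   36 1246] [323.73916533 332.53130016] [-0.1343  0.102   0.1288] [array([-0.1405,  0.0963,  0.1239]), array([-0.1294,  0.111 ,  0.1307])]
```

View pics/w10.png

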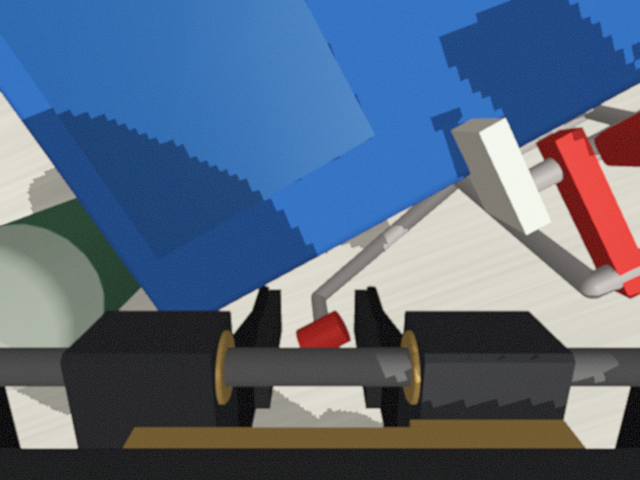

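View pics/t10z.png

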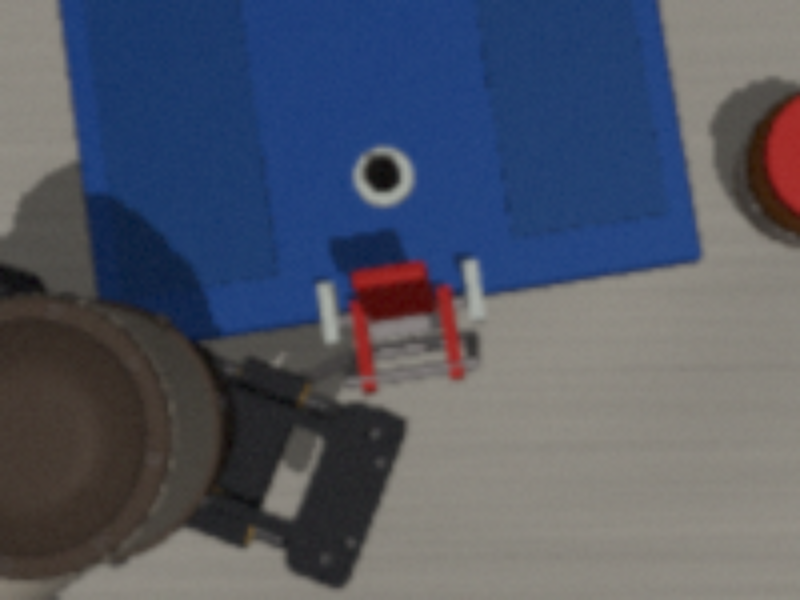

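Request:
step_arm:
  rows:
    - [[0,0.002,0.002,0,0.35],[0,0,0,0,0.1],[0,0,0,0,0.1],[0,0,0,0,0.1],[0,0,0,0,0.1]]
  force: 25

```text
t: 20.38
tool_pos: [0.4784, 0.1384, 0.1142]
orientation: [-2.015, 0.38, 2.007]
wrist_force: [0.1, -0.4, -0.2]
finger_gap: 0.0184
```

```bash
python3 - <<'E'
from h import *
s,M=st()
print('per mm +X tool:',(M.T@u).round(3))
E
```

```text
t 20.38 tcp [0.4784 0.1384 0.1142] tub [-0.1335  0.1026  0.1142] F [ 0.09 -0.42 -0.2 ] gap 0.0184
tool y heading(world deg) -111.77 tub-rel -120.02 ax
 [[ 0.005 -0.371 -0.929]
 [ 0.006 -0.929  0.371]
 [-1.    -0.007 -0.002]]
per mm +X tool: [ 0.006 -0.5   -0.866]
```

Request:
step_arm:
  rows:
    - [[0.0005,-0.0015,-0.0026,0,0.1],[0.0005,-0.0015,-0.0026,0,0.1],[0,0,0,0,0.1],[0,0,0,0,0.1]]

```text
t: 20.72
tool_pos: [0.4844, 0.1392, 0.113]
orientation: [-2.014, 0.381, 2.007]
wrist_force: [-1.2, -0.6, 0.9]
finger_gap: 0.0187
```

Request:
step_arm:
  rows:
    - [[0,-0.001,-0.0017,0,0.1],[0,0,0,0,0.1],[0,0,0,0,0.1]]

```text
t: 20.97
tool_pos: [0.4859, 0.1394, 0.1129]
orientation: [-2.014, 0.381, 2.007]
wrist_force: [-2.8, -1.2, 0.2]
finger_gap: 0.0189
```

Request:
step_arm:
  rows:
    - [[0,-0.001,-0.0017,0,0.1],[0,0,0,0,0.1],[0,0,0,0,0.1]]

```text
t: 21.22
tool_pos: [0.4878, 0.1398, 0.1129]
orientation: [-2.013, 0.381, 2.008]
wrist_force: [-3.7, -2.2, -0.5]
finger_gap: 0.0186
```

```bash
python3 - <<'E'
from h import *
s,M=st()
c=cam('wrist','w11');
nl,lab,s_,cen=cv2.connectedComponentsWithStats(colmask(c,'red').astype(np.uint8))
for i in range(1,nl):
    if s_[i,4]>8:
        Q=cloud(c,lab==i); print(s_[i],W2T(np.median(Q,0)).round(4),W2T(np.percentile(Q,95,axis=0)).round(4))
c=cam('top','t11');cv2.imwrite('pics/t11z.png',cv2.resize(c['color'][200:350,200:400],None,fx=4,fy=4)[:,:,::-1])
c=cam('scene','s11');cv2.imwrite('pics/s11z.png',cv2.resize(c['color'][90:240,260:460],None,fx=4,fy=4)[:,:,::-1])
E
```

```text
t 21.22 tcp [0.4878 0.1398 0.1129] tub [-0.1239  0.1026  0.1129] F [-3.66 -2.19 -0.53] gap 0.0186
tool y heading(world deg) -111.81 tub-rel -120.06 ax
 [[ 0.004 -0.371 -0.928]
 [ 0.006 -0.928  0.372]
 [-1.    -0.007 -0.002]]
[ 606  147   34   47 1118] [-0.0952  0.0143  0.1897] [-0.0929  0.0147  0.1942]
[ 548  156   92  145 6101] [-0.1065  0.02    0.1857] [-0.0916  0.0213  0.1885]
[630 307  10  15  83] [-0.1286  0.0216  0.1889] [-0.1267  0.0219  0.1899]
[ 293  308   50   40 1379] [-0.1257  0.1028  0.128 ] [-0.1205  0.1113  0.1298]
```

View pics/w11.png

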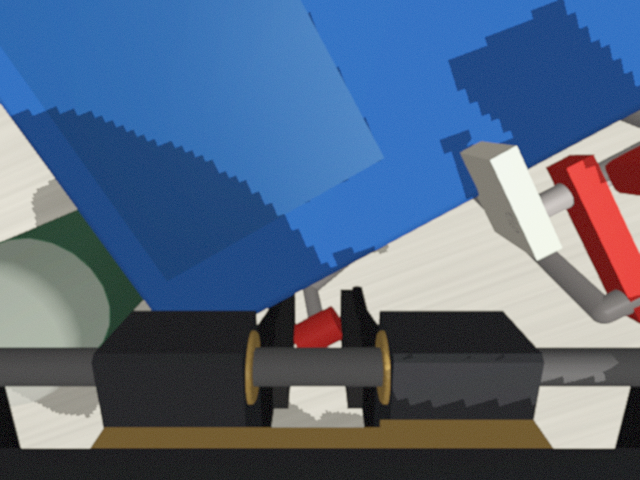

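View pics/t11z.png

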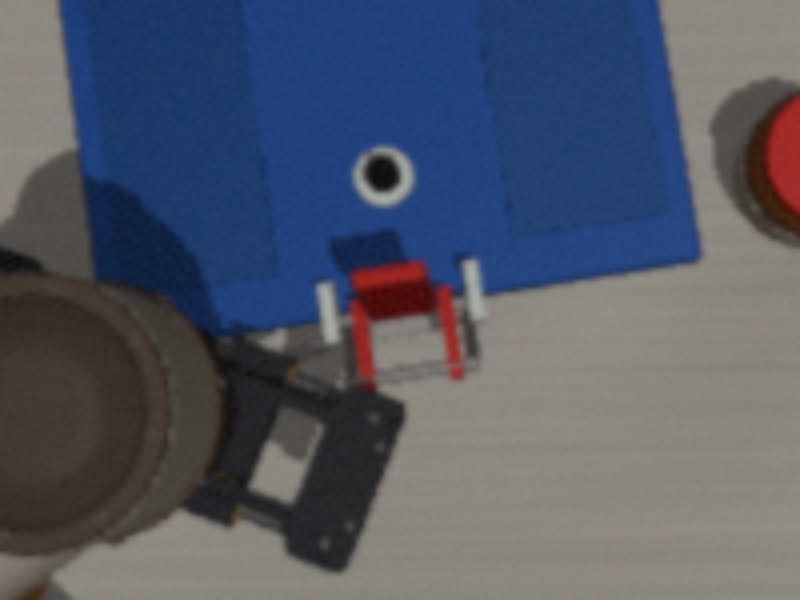

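View pics/s11z.png

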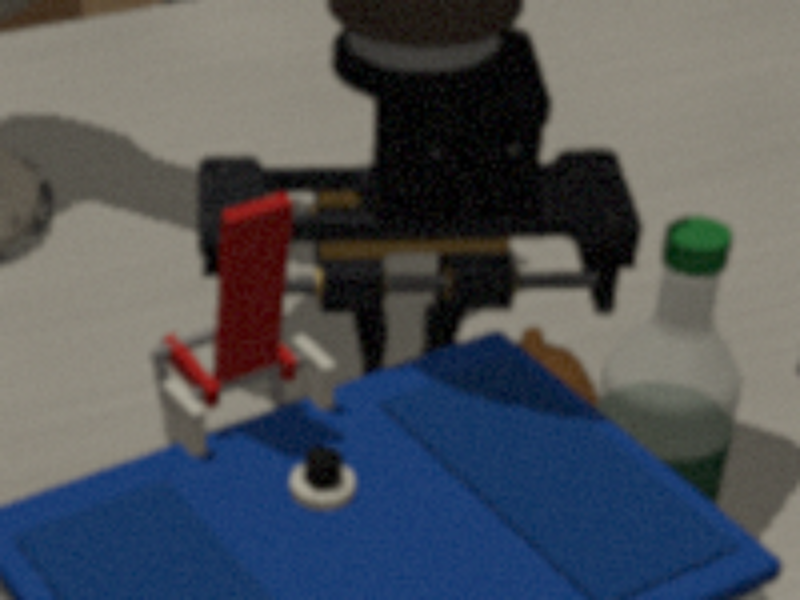

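Request:
step_arm:
  rows:
    - [[0,-0.001,-0.0017,0,0.1],[0,0,0,0,0.1],[0,0,0,0,0.1]]

```text
t: 21.62
tool_pos: [0.49, 0.1402, 0.1129]
orientation: [-2.014, 0.38, 2.007]
wrist_force: [-3.4, -2.3, -3.0]
finger_gap: 0.0186
```

Request:
step_arm:
  rows:
    - [[0,-0.001,-0.0017,0,0.1],[0,0,0,0,0.1],[0,0,0,0,0.1]]

```text
t: 21.87
tool_pos: [0.4915, 0.1402, 0.1129]
orientation: [-2.012, 0.382, 2.008]
wrist_force: [-5.1, -2.2, -1.6]
finger_gap: 0.0185
```

Request:
step_arm:
  rows:
    - [[0,-0.001,-0.0017,0,0.1],[0,0,0,0,0.1],[0,0,0,0,0.1]]

```text
t: 22.12
tool_pos: [0.4923, 0.1401, 0.1126]
orientation: [-2.01, 0.384, 2.01]
wrist_force: [-8.0, -2.4, 0.8]
finger_gap: 0.0184
```

Contact is felt at about 8 N, so the bar is at the wall, well behind the lip. I'll back off about 6 mm to centre it in the keeper slot, then lift.

Request:
step_arm:
  rows:
    - [[0,0.0017,0.003,0,0.1],[0,0.0017,0.003,0,0.1],[0,0,0,0,0.1],[0,0,0,0,0.1]]
  force: 35

```text
t: 22.45
tool_pos: [0.4877, 0.1401, 0.1135]
orientation: [-2.016, 0.379, 2.006]
wrist_force: [-1.7, -1.4, -1.1]
finger_gap: 0.018
```

Request:
step_arm:
  rows:
    - [[-0.003,0,0,0,0.1],[-0.003,0,0,0,0.1],[0,0,0,0,0.1],[0,0,0,0,0.1]]

```text
t: 22.78
tool_pos: [0.4869, 0.1401, 0.1188]
orientation: [-2.014, 0.38, 2.007]
wrist_force: [-1.7, 0.5, -6.0]
finger_gap: 0.0181
```

```bash
python3 - <<'E'
from h import *
s,M=st()
c=cam('wrist','w12');
nl,lab,s_,cen=cv2.connectedComponentsWithStats(colmask(c,'red').astype(np.uint8))
for i in range(1,nl):
    if s_[i,4]>8:
        Q=cloud(c,lab==i); print(s_[i],W2T(np.median(Q,0)).round(4),W2T(np.percentile(Q,95,axis=0)).round(4))
c=cam('scene','s12');cv2.imwrite('pics/s12z.png',cv2.resize(c['color'][90:240,260:460],None,fx=4,fy=4)[:,:,::-1])
E
```

```text
t 22.78 tcp [0.4869 0.1401 0.1188] tub [-0.1248  0.103   0.1188] F [-1.74  0.47 -5.98] gap 0.0181
tool y heading(world deg) -111.8 tub-rel -120.05 ax
 [[ 0.004 -0.371 -0.929]
 [ 0.006 -0.928  0.371]
 [-1.    -0.008 -0.002]]
[ 595  130   45   51 1607] [-0.0937  0.0143  0.1944] [-0.0908  0.0148  0.2006]
[ 540  147  100  142 5931] [-0.1067  0.0201  0.1885] [-0.0914  0.0212  0.1925]
[624 294  16  18 182] [-0.1273  0.0212  0.1937] [-0.1252  0.0218  0.1949]
[ 294  305   48   42 1397] [-0.1262  0.1034  0.1326] [-0.1211  0.1114  0.1344]
```

View pics/w12.png

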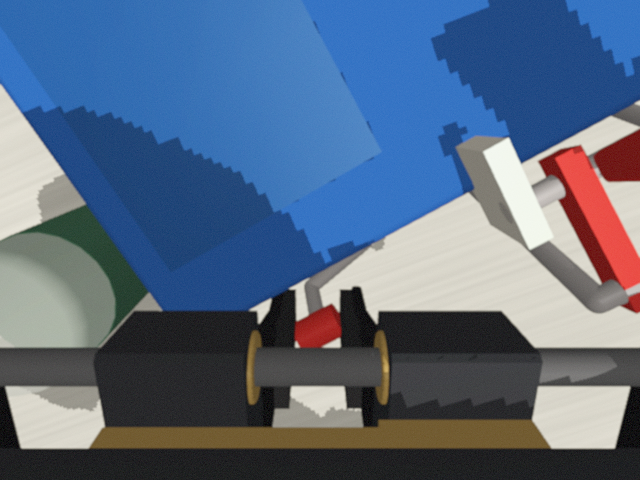

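View pics/s12z.png

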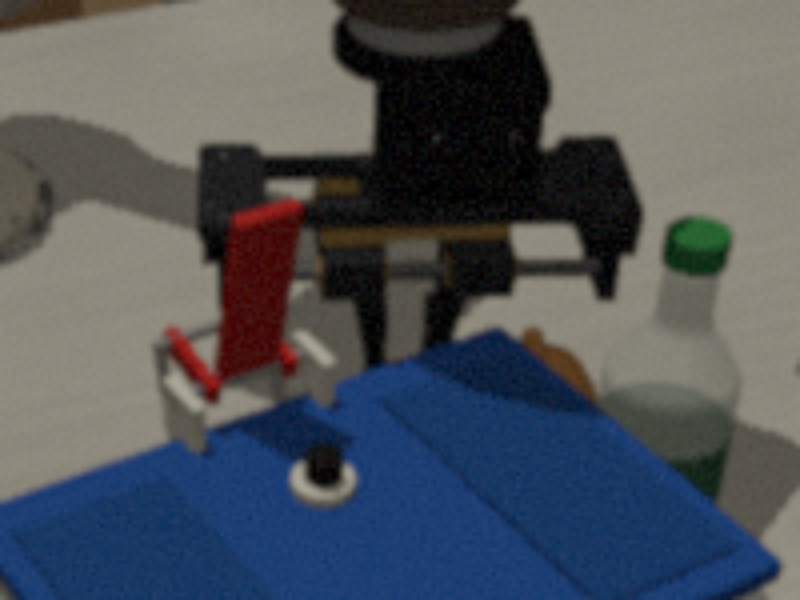

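Request:
step_arm:
  rows:
    - [[-0.003,0,0,0,0.1],[-0.002,0,0,0,0.1],[0,0,0,0,0.1],[0,0,0,0,0.1]]

```text
t: 23.22
tool_pos: [0.4869, 0.1401, 0.1237]
orientation: [-2.013, 0.38, 2.007]
wrist_force: [-1.6, 3.8, -11.1]
finger_gap: 0.0181
```

Request:
step_arm:
  rows:
    - [[-0.002,0,0,0,0.1],[-0.002,0,0,0,0.1],[0,0,0,0,0.1]]

```text
t: 23.47
tool_pos: [0.4862, 0.1402, 0.1257]
orientation: [-2.011, 0.381, 2.008]
wrist_force: [0.5, 5.8, -24.9]
finger_gap: 0.0179
```

```bash
python3 - <<'E'
from h import *
s,M=st()
c=cam('wrist','w13');
nl,lab,s_,cen=cv2.connectedComponentsWithStats(colmask(c,'red').astype(np.uint8))
for i in range(1,nl):
    if s_[i,4]>8:
        Q=cloud(c,lab==i); print(s_[i],W2T(np.median(Q,0)).round(4),W2T(np.percentile(Q,95,axis=0)).round(4))
c=cam('scene','s13');cv2.imwrite('pics/s13z.png',cv2.resize(c['color'][90:240,260:460],None,fx=4,fy=4)[:,:,::-1])
E
```

```text
t 23.47 tcp [0.4862 0.1402 0.1257] tub [-0.1255  0.1033  0.1257] F [  0.49   5.83 -24.85] gap 0.0179
tool y heading(world deg) -111.88 tub-rel -120.13 ax
 [[ 0.003 -0.373 -0.928]
 [ 0.007 -0.928  0.373]
 [-1.    -0.008  0.   ]]
[ 580  113   60   57 2138] [-0.0915  0.0145  0.2016] [-0.0868  0.0148  0.2095]
[ 530  138  109  138 5523] [-0.1063  0.02    0.1917] [-0.0913  0.0212  0.1971]
[614 277  26  23 341] [-0.1254  0.0203  0.1988] [-0.1234  0.0216  0.2   ]
[ 294  302   48   45 1412] [-0.1265  0.1037  0.1376] [-0.1211  0.1112  0.1392]
```

View pics/s13z.png

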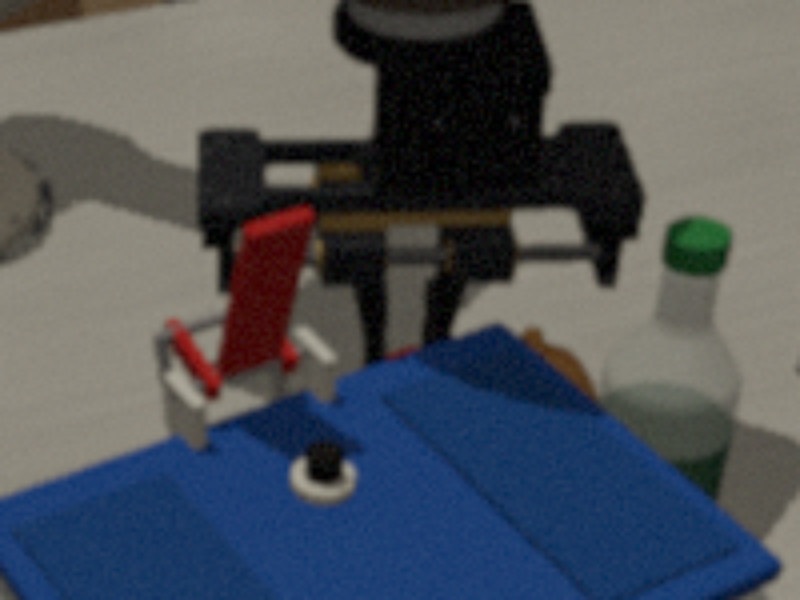

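```bash
python3 - <<'E'
from h import *
for n in ['scene','top']:
    c=cam(n,'v'+n)
    B=cloud(c,colmask(c,'blue')); w=(B[:,0]>.45)&(B[:,0]<.82)&(abs(B[:,1]-.05)<.2)&(B[:,2]>.12); B=B[w]
    for _ in range(3):
        ce=B.mean(0); Vt=np.linalg.svd(B-ce,full_matrices=False)[2]; nr=Vt[2]*np.sign(Vt[2][2]); B=B[abs((B-ce)@nr)<.005]
    print(n,'tilt',(nr@u).round(4))
    if n=='top': cv2.imwrite('pics/t13z.png',cv2.resize(c['color'][240:320,260:360],None,fx=7,fy=7,interpolation=cv2.INTER_CUBIC)[:,:,::-1])
    for l in ['keeper','bail_bar']: print(l,[(a,W2T(b).round(4)) for a,b in find(n,c,l)])
st()
E
```

```text
scene tilt 0.0585
keeper [(0.48, array([-0.1236, -0.012 ,  0.1863]))]
bail_bar [(0.46, array([-0.1209, -0.0125,  0.1874]))]
top tilt 0.0561
keeper []
bail_bar [(0.77, array([-0.1222,  0.0097,  0.1841]))]
t 23.87 tcp [0.4862 0.1402 0.1257] tub [-0.1254  0.1033  0.1257] F [  0.84   6.5  -24.66] gap 0.0181
tool y heading(world deg) -111.86 tub-rel -120.11 ax
 [[ 0.002 -0.372 -0.928]
 [ 0.007 -0.928  0.372]
 [-1.    -0.007  0.   ]]
```

View pics/t13z.png

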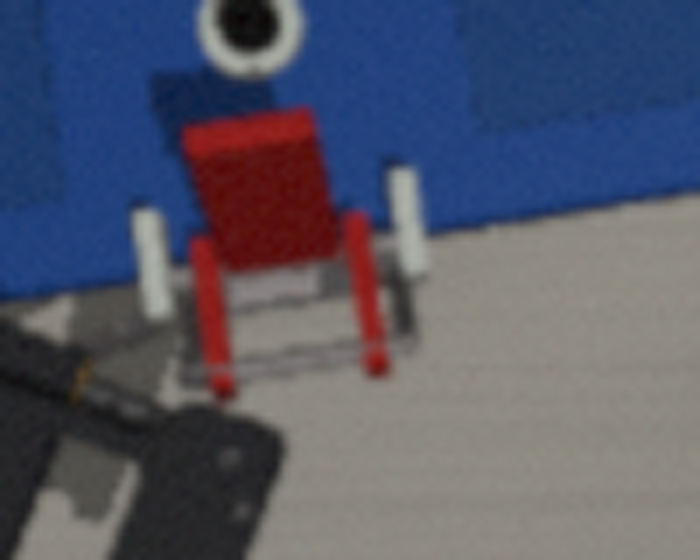

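The lift met about 25 N, but the lid tilt rose to 0.057. I'll ease the load, then check the engagement by gently pulling the bar outward against the lip.

Request:
step_arm:
  rows:
    - [[0.0015,0,0,0,0.1],[0,0,0,0,0.1],[0,0,0,0,0.1]]

```text
t: 24.12
tool_pos: [0.4866, 0.1403, 0.1252]
orientation: [-2.012, 0.38, 2.008]
wrist_force: [-0.9, 5.0, -19.7]
finger_gap: 0.0181
```

Request:
step_arm:
  rows:
    - [[0,0.0015,0.0026,0,0.1],[0,0.001,0.0017,0,0.1],[0,0,0,0,0.1]]

```text
t: 24.37
tool_pos: [0.4851, 0.14, 0.1259]
orientation: [-2.019, 0.375, 2.0]
wrist_force: [10.6, 1.2, -26.8]
finger_gap: 0.0179
```

```bash
cat >> h.py <<'E'
def lid(n='top'):
    c=cam(n)
    B=cloud(c,colmask(c,'blue')); w=(B[:,0]>.45)&(B[:,0]<.82)&(abs(B[:,1]-.05)<.2)&(B[:,2]>.12); B=B[w]
    for _ in range(3):
        ce=B.mean(0); Vt=np.linalg.svd(B-ce,full_matrices=False)[2]; nr=Vt[2]*np.sign(Vt[2][2]); B=B[abs((B-ce)@nr)<.005]
    print(n,'lid tilt',(nr@u).round(4)); return c
E
python3 - <<'E'
from h import *
st(); lid('top')
E
```

```text
t 24.37 tcp [0.4851 0.14   0.1259] tub [-0.1266  0.1032  0.1259] F [ 10.58   1.22 -26.8 ] gap 0.0179
tool y heading(world deg) -111.75 tub-rel -120.0 ax
 [[ 0.011 -0.371 -0.929]
 [ 0.009 -0.929  0.371]
 [-1.    -0.012 -0.007]]
top lid tilt 0.0559
```

Request:
step_arm:
  rows:
    - [[0.003,0,0,0,0.1],[0.003,0,0,0,0.1],[0,0,0,0,0.1],[0,0,0,0,0.1]]

```text
t: 24.75
tool_pos: [0.4843, 0.1394, 0.1229]
orientation: [-2.019, 0.377, 2.002]
wrist_force: [1.2, -0.6, -1.4]
finger_gap: 0.0176
```

```bash
python3 - <<'E'
from h import *
st(); lid('top'); lid('scene')
E
```

```text
t 24.75 tcp [0.4843 0.1394 0.1229] tub [-0.1274  0.1028  0.1229] F [ 1.18 -0.61 -1.37] gap 0.0176
tool y heading(world deg) -111.73 tub-rel -119.98 ax
 [[ 0.01  -0.37  -0.929]
 [ 0.007 -0.929  0.37 ]
 [-1.    -0.01  -0.006]]
top lid tilt 0.0544
scene lid tilt 0.0564
```

Request:
step_arm:
  rows:
    - [[0,0.001,0.0017,0,0.1],[0,0.001,0.0017,0,0.1],[0,0,0,0,0.1]]

```text
t: 25.1
tool_pos: [0.4792, 0.1386, 0.122]
orientation: [-2.017, 0.378, 2.004]
wrist_force: [3.8, -2.3, 3.4]
finger_gap: 0.018
```

```bash
python3 - <<'E'
from h import *
s,M=st(); c=lid('top')
c=cam('wrist','w14');
nl,lab,s_,cen=cv2.connectedComponentsWithStats(colmask(c,'red').astype(np.uint8))
for i in range(1,nl):
    if s_[i,4]>8:
        Q=cloud(c,lab==i); print(s_[i],W2T(np.median(Q,0)).round(4),W2T(np.percentile(Q,95,axis=0)).round(4))
E
```

```text
t 25.1 tcp [0.4792 0.1386 0.122 ] tub [-0.1326  0.1027  0.122 ] F [ 3.81 -2.33  3.45] gap 0.018
tool y heading(world deg) -111.74 tub-rel -119.99 ax
 [[ 0.008 -0.37  -0.929]
 [ 0.007 -0.929  0.37 ]
 [-1.    -0.009 -0.005]]
top lid tilt 0.048
[ 573   83   67   63 2492] [-0.0923  0.0146  0.2013] [-0.0874  0.0148  0.2094]
[ 521  111  112  144 6055] [-0.1068  0.0201  0.1899] [-0.0915  0.0212  0.1952]
[607 253  33  27 476] [-0.1259  0.0196  0.1969] [-0.1238  0.0215  0.1981]
[ 294  305   48   42 1433] [-0.1336  0.1031  0.1366] [-0.1281  0.1108  0.1383]
```

View pics/w14.png

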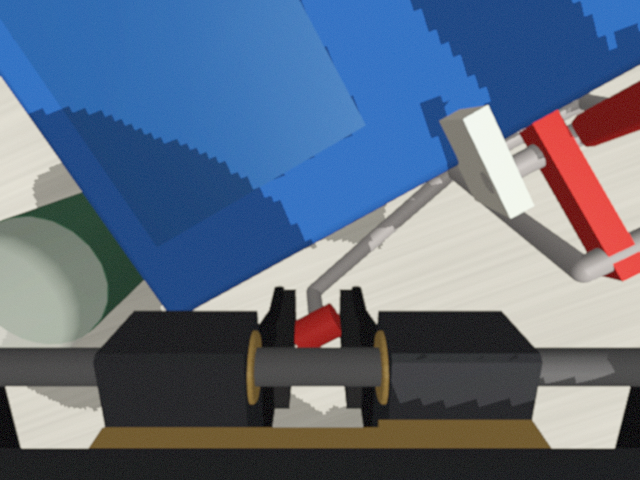

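The bar slid outward easily, so it was not hooked. I'll measure the bar end directly from the wrist depth.

```bash
python3 - <<'E'
from h import *
c=cam('wrist')
cv2.imwrite('pics/w15z.png',cv2.resize(c['color'][80:340,280:640],None,fx=2.2,fy=2.2,interpolation=cv2.INTER_CUBIC)[:,:,::-1])
z=c['range_z']
for (uu,vv) in [(315,290),(340,270),(360,253),(380,236),(400,220),(420,203),(430,195),(440,187),(447,180),(452,175),(585,268),(560,250),(540,237),(520,222),(505,212)]:
    best=min(((z[y,x],x,y) for x in range(uu-3,uu+4) for y in range(vv-3,vv+4) if z[y,x]>0))
    print(uu,vv,W2T(unproj(c,best[1],best[2])).round(4))
E
```

```text
315 290 [-0.1295  0.1027  0.1109]
340 270 [-0.1266  0.0863  0.109 ]
360 253 [-0.1236  0.0773  0.1105]
380 236 [-0.1203  0.0645  0.1113]
400 220 [-0.1185  0.0539  0.1124]
420 203 [-0.1162  0.0455  0.1133]
430 195 [-0.1143  0.0379  0.1137]
440 187 [-0.1123  0.0348  0.1139]
447 180 [-0.1113  0.0299  0.1165]
452 175 [-0.1108  0.0292  0.1216]
585 268 [-0.1208  0.0274  0.1973]
560 250 [-0.1201  0.028   0.1895]
540 237 [-0.1185  0.0282  0.1817]
520 222 [-0.1177  0.0285  0.1712]
505 212 [-0.1048  0.0347  0.1878]
```

View pics/w15z.png

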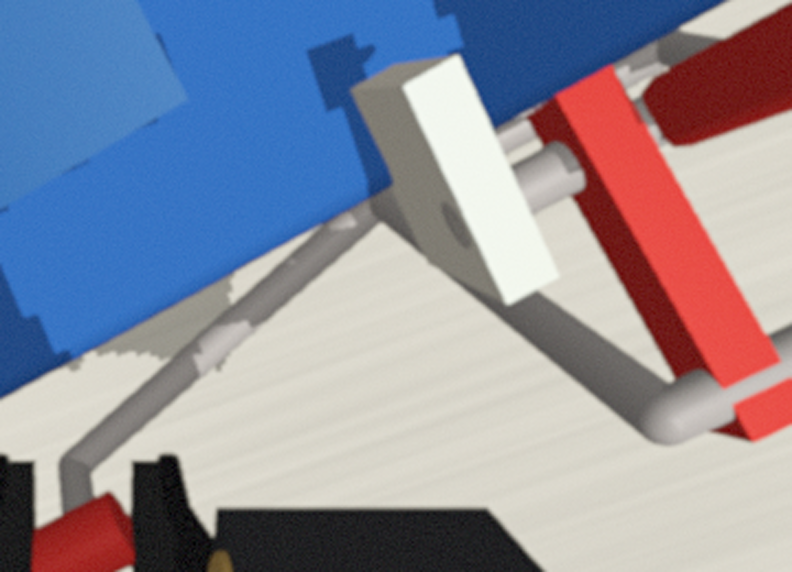

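The bar end reads about (-0.112, z 0.111). Before the pull it was therefore at about -0.105, right under the lip edge rather than behind it. I'll go down, move further in, and measure before lifting.

Request:
step_arm:
  rows:
    - [[0.003,0,0,0,0.1],[0.003,0,0,0,0.1],[0.003,0,0,0,0.1],[0,0,0,0,0.1],[0.001,-0.0015,-0.0026,0,0.1],[0,-0.0015,-0.0026,0,0.1],[0,-0.0015,-0.0026,0,0.1],[0,0,0,0,0.1],[0,0,0,0,0.1]]

```text
t: 26.0
tool_pos: [0.4866, 0.1395, 0.1102]
orientation: [-2.013, 0.382, 2.008]
wrist_force: [-0.9, -2.7, 3.5]
finger_gap: 0.0181
```

```bash
cat >> h.py <<'E'
def near(c,uu,vv,r=3):
    z=c['range_z']
    b=min(((z[y,x],x,y) for x in range(uu-r,uu+r+1) for y in range(vv-r,vv+r+1) if z[y,x]>0))
    return W2T(unproj(c,b[1],b[2])).round(4)
E
python3 - <<'E'
from h import *
s,M=st(); lid('top')
c=cam('wrist')
cv2.imwrite('pics/w16z.png',cv2.resize(c['color'][80:340,280:640],None,fx=2.2,fy=2.2,interpolation=cv2.INTER_CUBIC)[:,:,::-1])
E
```

```text
t 26.0 tcp [0.4866 0.1395 0.1102] tub [-0.1252  0.1026  0.1102] F [-0.89 -2.69  3.45] gap 0.0181
tool y heading(world deg) -111.82 tub-rel -120.07 ax
 [[ 0.003 -0.372 -0.928]
 [ 0.005 -0.928  0.372]
 [-1.    -0.006 -0.001]]
top lid tilt 0.0304
```

View pics/w16z.png

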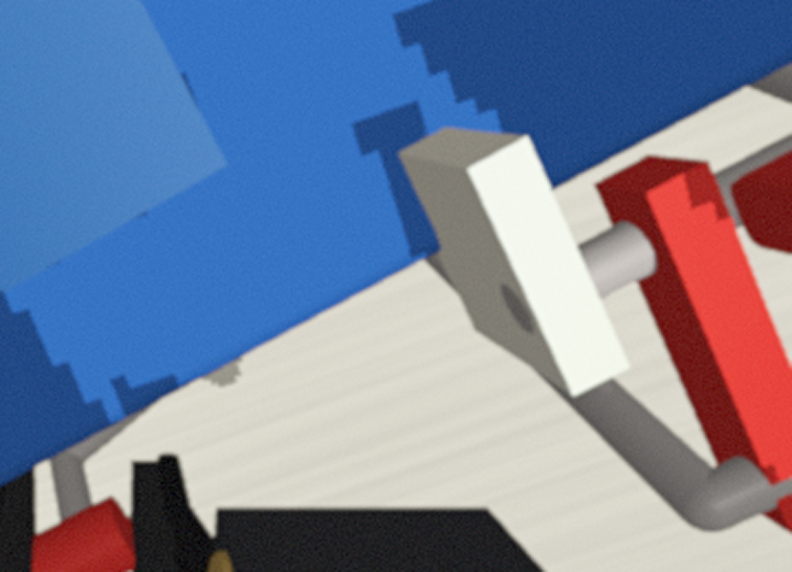

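```bash
cat >> h.py <<'E'
from scipy.optimize import fsolve
def barfrom(kx,kz,th):
    q=fsolve(lambda q:kin(q[0],q[1],th)[3]-np.array([kx,kz]),[1.2,-.2]); P,L,b,k=kin(q[0],q[1],th); print('a,phi',q.round(3),'Lh',L.round(4),'bar',b.round(4))
E
python3 - <<'E'
from h import *
for o in (.006,.0075,.009):
    barfrom(-.1326,.122+o,.048); barfrom(-.1255,.1257+o,.0565); barfrom(-.1252,.1102+o,.03)
c=cam('wrist')
for p in [(280+700/2.2,80+505/2.2),(280+650/2.2,80+440/2.2),(280+620/2.2,80+410/2.2)]: print(near(c,int(p[0]),int(p[1])))
E
```

```text
a,phi [ 1.195 -0.238] Lh [-0.1254  0.1915] bar [-0.1056  0.1099]
a,phi [ 1.099 -0.327] Lh [-0.1239  0.1956] bar [-0.097  0.116]
a,phi [ 1.49  -0.394] Lh [-0.1279  0.18  ] bar [-0.0957  0.1025]
a,phi [ 1.14  -0.229] Lh [-0.1248  0.1929] bar [-0.1057  0.1111]
a,phi [ 1.038 -0.314] Lh [-0.1231  0.1971] bar [-0.0972  0.1172]
a,phi [ 1.435 -0.391] Lh [-0.1278  0.1816] bar [-0.0957  0.1039]
a,phi [ 1.084 -0.218] Lh [-0.1241  0.1943] bar [-0.1059  0.1123]
a,phi [ 0.977 -0.3  ] Lh [-0.1222  0.1985] bar [-0.0974  0.1183]
a,phi [ 1.381 -0.388] Lh [-0.1275  0.1831] bar [-0.0958  0.1053]
[-0.1242  0.0284  0.1867]
[-0.1206  0.0274  0.1782]
[-0.1189  0.028   0.1738]
```

Kinematics put the earlier lift at bar z≈0.117, so it was probably hooked and my lowering test then unhooked it. The bar is now at about X=-0.096 and the lid is back at 0.030. I'll lift again, this time without lowering during the test.

Request:
step_arm:
  rows:
    - [[-0.003,0,0,0,0.1],[-0.003,0,0,0,0.1],[-0.003,0,0,0,0.1],[-0.002,0,0,0,0.1],[-0.002,0,0,0,0.1],[0,0,0,0,0.1],[0,0,0,0,0.1]]

```text
t: 26.73
tool_pos: [0.4866, 0.14, 0.1232]
orientation: [-2.013, 0.38, 2.008]
wrist_force: [-3.6, 3.2, -8.3]
finger_gap: 0.0183
```

```bash
python3 - <<'E'
from h import *
s,M=st(); lid('top')
c=cam('wrist')
cv2.imwrite('pics/w17z.png',cv2.resize(c['color'][80:340,280:640],None,fx=2.2,fy=2.2,interpolation=cv2.INTER_CUBIC)[:,:,::-1])
E
```

```text
t 26.73 tcp [0.4866 0.14   0.1232] tub [-0.1252  0.103   0.1232] F [-3.6   3.17 -8.27] gap 0.0183
tool y heading(world deg) -111.81 tub-rel -120.06 ax
 [[ 0.004 -0.372 -0.928]
 [ 0.006 -0.928  0.372]
 [-1.    -0.007 -0.001]]
top lid tilt 0.0632
```

View pics/w17z.png

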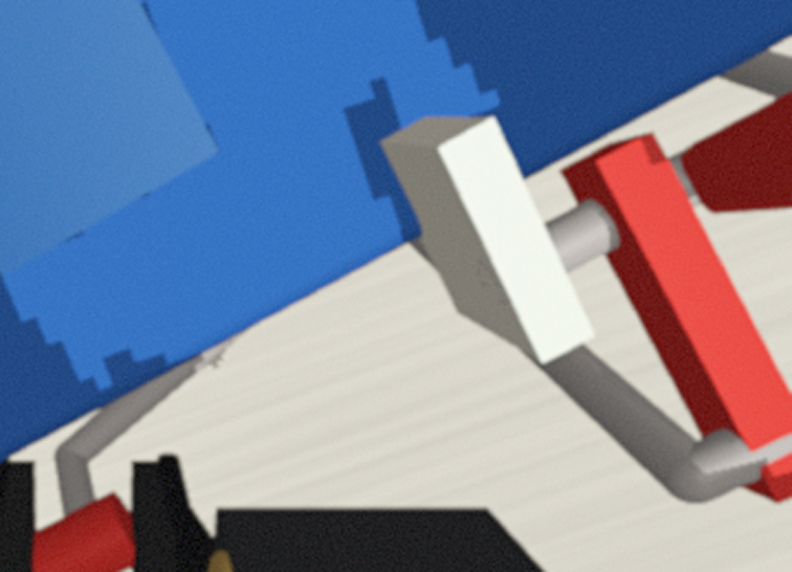

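Request:
step_arm:
  rows:
    - [[-0.001,0,0,0,0.1],[-0.001,0,0,0,0.1],[-0.001,0,0,0,0.1],[0,0,0,0,0.1]]
  force: 25

```text
t: 27.17
tool_pos: [0.4861, 0.1398, 0.1246]
orientation: [-2.011, 0.381, 2.009]
wrist_force: [-0.9, 5.7, -21.6]
finger_gap: 0.0186
```

```bash
python3 - <<'E'
from h import *
s,M=st(); lid('top')
c=cam('wrist')
cv2.imwrite('pics/w18.png',c['color'][:,:,::-1])
c=cam('scene','s18');cv2.imwrite('pics/s18z.png',cv2.resize(c['color'][90:240,260:460],None,fx=4,fy=4)[:,:,::-1])
E
```

```text
t 27.17 tcp [0.4861 0.1398 0.1246] tub [-0.1256  0.1029  0.1246] F [ -0.88   5.75 -21.58] gap 0.0186
tool y heading(world deg) -111.86 tub-rel -120.11 ax
 [[ 0.002 -0.372 -0.928]
 [ 0.006 -0.928  0.372]
 [-1.    -0.007  0.   ]]
top lid tilt 0.0638
```

View pics/w18.png

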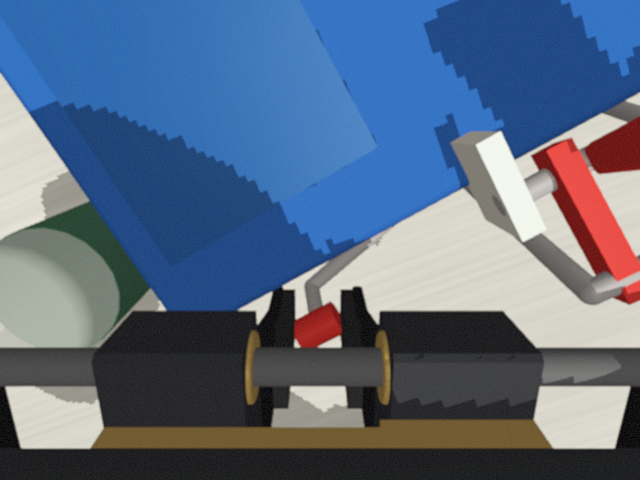

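View pics/s18z.png

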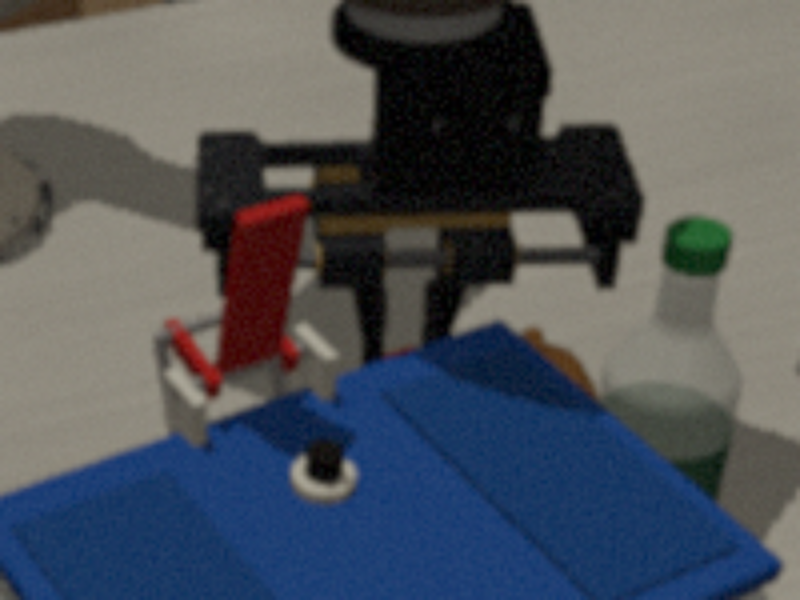

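Request:
step_arm:
  rows:
    - [[0.0015,0,0,0,0.1],[0,0,0,0,0.1],[0,0.001,0.0017,0,0.1],[0,0.001,0.0017,0,0.1],[0,0,0,0,0.1],[0,0,0,0,0.1]]

```text
t: 27.82
tool_pos: [0.4851, 0.1399, 0.1249]
orientation: [-2.017, 0.377, 2.002]
wrist_force: [4.6, 3.0, -20.0]
finger_gap: 0.0185
```

Request:
step_arm:
  rows:
    - [[0.0015,0.0005,0.0009,0,0.1],[0,0,0,0,0.1],[0,0,0,0,0.1]]

```text
t: 28.07
tool_pos: [0.4851, 0.14, 0.1245]
orientation: [-2.019, 0.375, 2.0]
wrist_force: [3.9, 2.8, -15.2]
finger_gap: 0.0185
```

Request:
step_arm:
  rows:
    - [[0.001,0.0005,0.0009,0,0.1],[0,0.001,0.0017,0,0.1],[0,0,0,0,0.1]]

```text
t: 28.32
tool_pos: [0.4817, 0.1391, 0.1246]
orientation: [-2.019, 0.377, 2.001]
wrist_force: [1.1, 2.7, -5.4]
finger_gap: 0.0187
```

Request:
step_arm:
  rows:
    - [[0,0.001,0.0017,0,0.1],[0,0,0,0,0.1],[0,0,0,0,0.1]]

```text
t: 28.57
tool_pos: [0.4792, 0.1386, 0.1245]
orientation: [-2.019, 0.377, 2.002]
wrist_force: [3.0, -0.8, -1.7]
finger_gap: 0.0183
```

Request:
step_arm:
  rows:
    - [[0,0.001,0.0017,0,0.1],[0,0,0,0,0.1],[0,0,0,0,0.1]]

```text
t: 28.82
tool_pos: [0.4766, 0.1381, 0.1239]
orientation: [-2.017, 0.378, 2.004]
wrist_force: [4.1, -1.6, 3.2]
finger_gap: 0.019
```

```bash
python3 - <<'E'
from h import *
s,M=st(); lid('top')
c=cam('wrist','w19')
z=c['range_z']
cv2.imwrite('pics/w19z.png',cv2.resize(c['color'][80:340,280:640],None,fx=2.2,fy=2.2,interpolation=cv2.INTER_CUBIC)[:,:,::-1])
for o in (.006,.0075): barfrom(W2T(np.array(s['tool_pos']))[0],s['tool_pos'][2]+o,.063)
E
```

```text
t 28.82 tcp [0.4766 0.1381 0.1239] tub [-0.1353  0.1026  0.1239] F [ 4.09 -1.58  3.24] gap 0.019
tool y heading(world deg) -111.76 tub-rel -120.01 ax
 [[ 0.008 -0.371 -0.929]
 [ 0.007 -0.929  0.371]
 [-1.    -0.009 -0.005]]
top lid tilt 0.0627
a,phi [ 1.246 -0.194] Lh [-0.1253  0.193 ] bar [-0.1091  0.1106]
a,phi [ 1.192 -0.186] Lh [-0.1247  0.1944] bar [-0.1092  0.1119]
```

View pics/w19z.png

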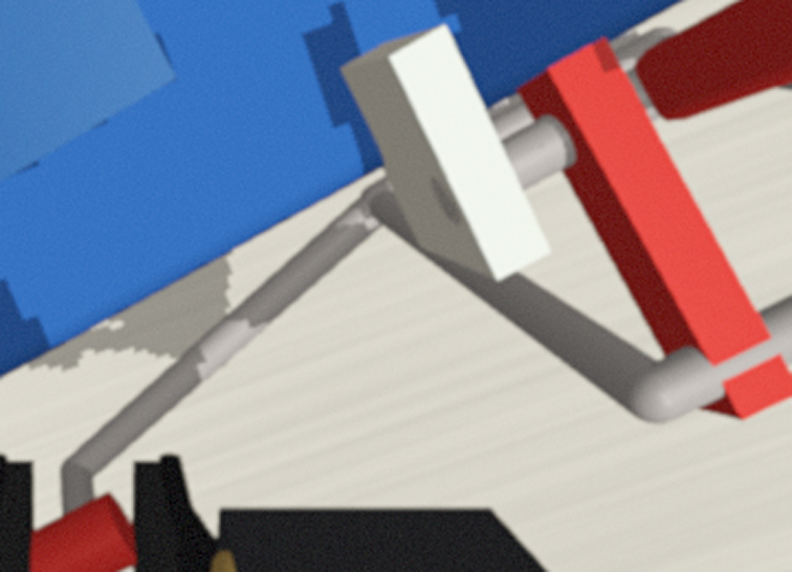

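```bash
python3 - <<'E'
from h import *
c=cam('wrist')
for p in [(345,188),(355,193),(362,199),(370,203),(376,203),(381,210),(400,225),(330,222),(300,250)]:
    print(p,near(c,int(280+p[0]/2.2),int(80+p[1]/2.2),2))
print('hinge',[ (p,near(c,int(280+p[0]/2.2),int(80+p[1]/2.2),2)) for p in [(655,395),(645,385),(700,365),(760,340)]])
print('pivot rod',[ (p,near(c,int(280+p[0]/2.2),int(80+p[1]/2.2),2)) for p in [(530,155),(545,145)]])
print('bracket top',near(c,int(280+440/2.2),int(80+120/2.2),2))
# camera bias check: shaker? tub/lid edge
print('lid front edge pts',[near(c,int(280+x/2.2),int(80+y/2.2),1) for x,y in [(250,238),(150,293),(60,338)]])
t=cam('top'); cv2.imwrite('pics/t19z.png',cv2.resize(t['color'][240:320,260:360],None,fx=7,fy=7,interpolation=cv2.INTER_CUBIC)[:,:,::-1])
E
```

```text
(345, 188) [-0.0944  0.0409  0.1679]
(355, 193) [-0.1119  0.0295  0.1107]
(362, 199) [-0.1116  0.0291  0.1143]
(370, 203) [-0.1133  0.0291  0.1175]
(376, 203) [-0.1131  0.0288  0.1196]
(381, 210) [-0.113   0.0287  0.1232]
(400, 225) [-0.1147  0.0291  0.1317]
(330, 222) [-0.1138  0.0363  0.1126]
(300, 250) [-0.116   0.0433  0.1125]
hinge [((655, 395), array([-0.1215,  0.0285,  0.1995])), ((645, 385), array([-0.1212,  0.0282,  0.198 ])), ((700, 365), array([-0.1211,  0.0234,  0.1985])), ((760, 340), array([-0.1218,  0.0172,  0.1984]))]
pivot rod [((530, 155), array([-0.0967,  0.0269,  0.1888])), ((545, 145), array([-0.0961,  0.025 ,  0.1884]))]
bracket top [-0.0881  0.033   0.1902]
lid front edge pts [array([-0.0954,  0.0544,  0.166 ]), array([-0.0948,  0.0685,  0.1672]), array([-0.0945,  0.082 ,  0.1675])]
```

View pics/t19z.png

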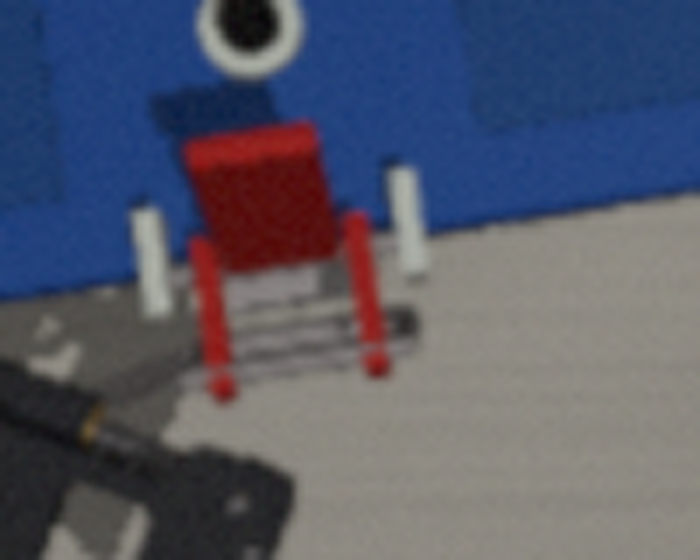

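Direct measurement agrees with the kinematics in z. The contact therefore happened at bar z≈0.116, which is the ledge, because a lip-bottom contact would be 0.1125. My outward pull slid the bar back down along the lip. I'll repeat the hooking and release without that pull.

Request:
step_arm:
  rows:
    - [[0.003,0,0,0,0.1],[0.003,0,0,0,0.1],[0.003,0,0,0,0.1],[0.003,0,0,0,0.1],[0.001,-0.0015,-0.0026,0,0.1],[0,-0.0015,-0.0026,0,0.1],[0,-0.0015,-0.0026,0,0.1],[0,-0.001,-0.0017,0,0.1],[0,0,0,0,0.1],[0,0,0,0,0.1]]

```text
t: 29.85
tool_pos: [0.4853, 0.1394, 0.1089]
orientation: [-2.012, 0.382, 2.009]
wrist_force: [-2.0, -1.9, 2.3]
finger_gap: 0.0182
```

```bash
python3 - <<'E'
from h import *
s,M=st(); lid('top')
barfrom(W2T(np.array(s['tool_pos']))[0],s['tool_pos'][2]+.0075,.03)
E
```

```text
t 29.85 tcp [0.4853 0.1394 0.1089] tub [-0.1265  0.1026  0.1089] F [-2.04 -1.92  2.27] gap 0.0182
tool y heading(world deg) -111.83 tub-rel -120.08 ax
 [[ 0.002 -0.372 -0.928]
 [ 0.005 -0.928  0.372]
 [-1.    -0.006 -0.   ]]
top lid tilt 0.0301
a,phi [ 1.481 -0.373] Lh [-0.1279  0.1803] bar [-0.0973  0.1021]
```

Request:
step_arm:
  rows:
    - [[0,-0.0013,-0.0022,0,0.1],[0,0,0,0,0.1],[-0.004,0,0,0,0.1],[-0.004,-0.0005,-0.0009,0,0.1],[-0.004,-0.0005,-0.0009,0,0.1],[-0.003,0,0,0,0.1],[0,0,0,0,0.1],[0,0,0,0,0.1]]

```text
t: 30.57
tool_pos: [0.4909, 0.1404, 0.1248]
orientation: [-2.014, 0.38, 2.006]
wrist_force: [-4.4, 2.6, -5.4]
finger_gap: 0.0187
```

```bash
python3 - <<'E'
from h import *
s,M=st(); t=lid('top')
barfrom(W2T(np.array(s['tool_pos']))[0],s['tool_pos'][2]+.0075,.06)
E
```

```text
t 30.57 tcp [0.4909 0.1404 0.1248] tub [-0.1208  0.1028  0.1248] F [-4.39  2.61 -5.39] gap 0.0187
tool y heading(world deg) -111.79 tub-rel -120.04 ax
 [[ 0.005 -0.371 -0.929]
 [ 0.006 -0.928  0.371]
 [-1.    -0.008 -0.002]]
top lid tilt 0.0813
a,phi [ 1.103 -0.399] Lh [-0.1238  0.1961] bar [-0.0912  0.1187]
```

Request:
step_arm:
  rows:
    - [[0,0.001,0.0017,0,0.1],[0,0,0,0,0.1],[-0.001,0,0,0,0.1],[-0.001,0,0,0,0.1],[0,0,0,0,0.1]]

```text
t: 31.03
tool_pos: [0.489, 0.1402, 0.1263]
orientation: [-2.014, 0.379, 2.006]
wrist_force: [-0.7, 3.0, -9.0]
finger_gap: 0.0183
```

```bash
python3 - <<'E'
from h import *
s,M=st(); t=lid('top')
barfrom(W2T(np.array(s['tool_pos']))[0],s['tool_pos'][2]+.0075,.08)
c=cam('wrist'); cv2.imwrite('pics/w20z.png',cv2.resize(c['color'][80:340,280:640],None,fx=2.2,fy=2.2,interpolation=cv2.INTER_CUBIC)[:,:,::-1])
E
```

```text
t 31.03 tcp [0.489  0.1402 0.1263] tub [-0.1227  0.1029  0.1263] F [-0.75  2.99 -9.03] gap 0.0183
tool y heading(world deg) -111.81 tub-rel -120.06 ax
 [[ 0.005 -0.371 -0.928]
 [ 0.007 -0.928  0.371]
 [-1.    -0.008 -0.002]]
top lid tilt 0.0819
a,phi [ 1.19  -0.372] Lh [-0.124   0.1977] bar [-0.0935  0.1195]
```

View pics/w20z.png

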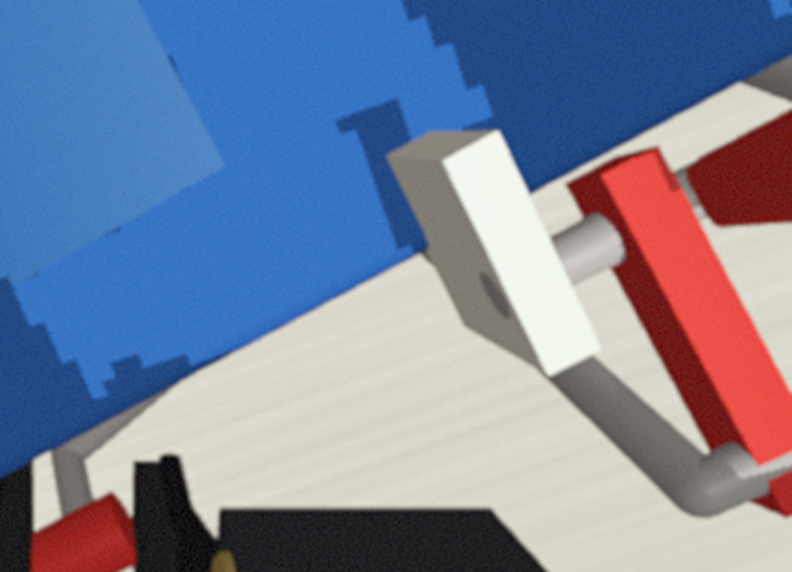

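This time the bar is about 3 mm higher than where it stopped before, with no hard stop. So the earlier stops were at the lip after all, and the bar is now behind it. I'll lift until the ledge pushes back.

Request:
step_arm:
  rows:
    - [[-0.001,0,0,0,0.1],[-0.001,0,0,0,0.1],[0,0,0,0,0.1]]

```text
t: 31.38
tool_pos: [0.4886, 0.1402, 0.1276]
orientation: [-2.013, 0.38, 2.007]
wrist_force: [-0.0, 3.8, -17.5]
finger_gap: 0.0185
```

Request:
step_arm:
  rows:
    - [[-0.001,0,0,0,0.1],[-0.001,0,0,0,0.1],[0,0,0,0,0.1]]

```text
t: 31.63
tool_pos: [0.4882, 0.1401, 0.1284]
orientation: [-2.012, 0.381, 2.008]
wrist_force: [3.2, 5.2, -26.1]
finger_gap: 0.0186
```

```bash
python3 - <<'E'
from h import *
s,M=st(); t=lid('top')
barfrom(W2T(np.array(s['tool_pos']))[0],s['tool_pos'][2]+.0075,.08)
E
```

```text
t 31.63 tcp [0.4882 0.1401 0.1284] tub [-0.1235  0.1029  0.1284] F [  3.2    5.19 -26.09] gap 0.0186
tool y heading(world deg) -111.85 tub-rel -120.1 ax
 [[ 0.003 -0.372 -0.928]
 [ 0.007 -0.928  0.372]
 [-1.    -0.007 -0.   ]]
top lid tilt 0.0812
a,phi [ 1.108 -0.345] Lh [-0.123   0.1998] bar [-0.0947  0.1208]
```

A firm ledge stop at 26 N, about 4–5 mm above the lip stop, means the bar is home. I'll ease off, release and back away.

Request:
step_arm:
  rows:
    - [[0.0015,0,0,0,0.1],[0.001,0,0,0,0.1],[0,0,0,0,0.1],[0,0,0,0,0.35],[0,0,0,0,0.35],[0,0,0,0,0.35],[0,0.0015,0.0026,0,0.35],[-0.01,0,0,0,0.35],[-0.02,0,0,0,0.35],[-0.03,0,0,0,0.35],[-0.03,0,0,0,0.35],[0,0,0,0,0.35]]

```text
t: 32.68
tool_pos: [0.4895, 0.1401, 0.2266]
orientation: [-2.026, 0.37, 1.991]
wrist_force: [0.4, 0.1, 0.7]
finger_gap: 0.0303
```

```bash
python3 - <<'E'
from h import *
s,M=st(); t=lid('top'); lid('scene')
c=cam('wrist','w21'); cv2.imwrite('pics/t21z.png',cv2.resize(t['color'][240:340,230:370],None,fx=5.5,fy=5.5,interpolation=cv2.INTER_CUBIC)[:,:,::-1])
nl,lab,s_,cen=cv2.connectedComponentsWithStats(colmask(c,'red').astype(np.uint8))
for i in range(1,nl):
    if s_[i,4]>8:
        Q=cloud(c,lab==i); print(s_[i],W2T(np.median(Q,0)).round(4),W2T(np.percentile(Q,95,axis=0)).round(4))
E
```

```text
t 32.68 tcp [0.4895 0.1401 0.2266] tub [-0.1222  0.1027  0.2266] F [0.37 0.07 0.69] gap 0.0303
tool y heading(world deg) -111.69 tub-rel -119.94 ax
 [[ 0.02  -0.37  -0.929]
 [ 0.012 -0.929  0.37 ]
 [-1.    -0.018 -0.014]]
top lid tilt 0.0808
scene lid tilt 0.0836
[ 458    8  182  144 7538] [-0.0786  0.0027  0.2724] [-0.0707  0.0137  0.2747]
[ 435  124   50   72 1143] [-0.105   0.0196  0.1966] [-0.0905  0.0209  0.2008]
[556 153  19  14 116] [-0.1254 -0.0183  0.2022] [-0.1236 -0.0165  0.2035]
[477 198  14  11  88] [-0.1254  0.0191  0.2022] [-0.1239  0.0214  0.2032]
[301 236  33  29 552] [-0.1252  0.1038  0.141 ] [-0.1193  0.1109  0.1426]
```

View pics/w21.png

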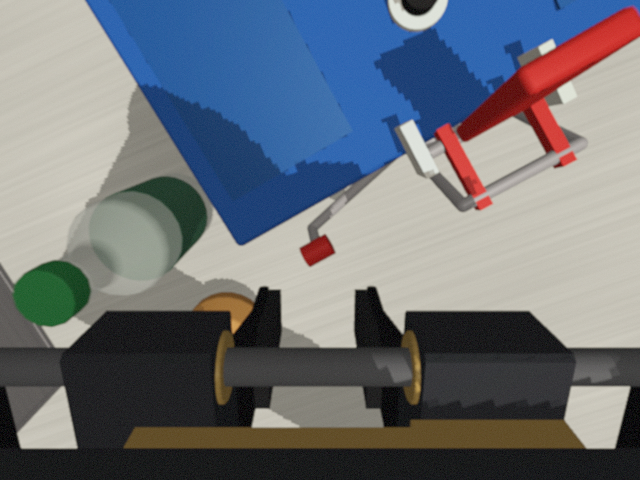

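View pics/t21z.png

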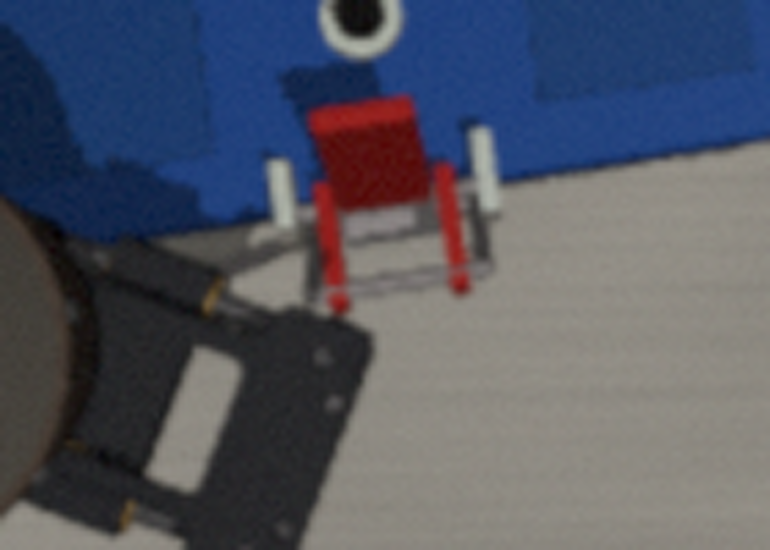

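It's released and the loop stays up, with the bar hidden under the ledge. Pressing the lever should now draw the lid down. I'll compute the press path.

```bash
cat > path.py <<'E'
from h import *
def st_a(a):
    bar=np.array([-.0985,.117])
    f=lambda th:np.linalg.norm(kin(a,0,th)[1]-bar)-.084
    from scipy.optimize import brentq
    try: th=brentq(f,-.02,.15)
    except Exception: th=np.nan
    P=kin(a,0,th)[0]
    return th,P
def tcp(a,s=.065,th=None):
    t,P=st_a(a)
    if th is not None: P=kin(a,0,th)[0]
    E=P+s*np.array([np.cos(a),np.sin(a)])+.004*np.array([-np.sin(a),np.cos(a)])
    return t,E-np.array([.0095,0])
if __name__=='__main__':
    prev=None
    for a in np.arange(1.25,-.11,-.1):
        t,T=tcp(a); print(round(a,2),'th',round(t,4),'TCP',T.round(4),'d',None if prev is None else (T-prev).round(4)); prev=T
    s,M=st(); print(ctrl.observe()['q'])
E
python3 path.py
```

```text
1.25 th 0.084 TCP [-0.0906  0.251 ] d None
1.15 th 0.071 TCP [-0.085   0.2466] d [ 0.0056 -0.0045]
1.05 th 0.0592 TCP [-0.0795  0.2417] d [ 0.0055 -0.0048]
0.95 th 0.0486 TCP [-0.0743  0.2365] d [ 0.0053 -0.0052]
0.85 th 0.0391 TCP [-0.0693  0.231 ] d [ 0.005  -0.0055]
0.75 th 0.0309 TCP [-0.0646  0.2252] d [ 0.0046 -0.0058]
0.65 th 0.0239 TCP [-0.0604  0.2191] d [ 0.0042 -0.0061]
0.55 th 0.0181 TCP [-0.0566  0.2129] d [ 0.0038 -0.0063]
0.45 th 0.0133 TCP [-0.0533  0.2064] d [ 0.0033 -0.0064]
0.35 th 0.0097 TCP [-0.0505  0.1999] d [ 0.0028 -0.0065]
0.25 th 0.0071 TCP [-0.0483  0.1933] d [ 0.0022 -0.0066]
0.15 th 0.0055 TCP [-0.0467  0.1867] d [ 0.0016 -0.0066]
0.05 th 0.0049 TCP [-0.0456  0.1802] d [ 0.001  -0.0065]
-0.05 th 0.0053 TCP [-0.0452  0.1738] d [ 0.0004 -0.0064]
t 32.83 tcp [0.4855 0.1388 0.2194] tub [-0.1263  0.102   0.2194] F [-0.01  0.23 -0.73] gap 0.0303
tool y heading(world deg) -111.8 tub-rel -120.05 ax
 [[ 0.007 -0.371 -0.928]
 [ 0.007 -0.928  0.371]
 [-1.    -0.009 -0.004]]
[ 0.59913635  0.17805779 -0.29015165 -0.00237864 -1.09283514  0.59223498]
```

Request:
step_arm:
  rows:
    - [[-0.02,0,0,-6,0],[-0.011,0,0,-6,0],[0,0,0,-6,0],[0,0,0,-6,0],[0,0,0,-6,0],[0,0.034,0,0,0],[0,0.034,0,0,0],[0,0.034,-0.004,0,0],[0,0,0,0,0],[0,0,0,0,0]]

```text
t: 33.67
tool_pos: [0.5035, 0.0367, 0.2477]
orientation: [2.155, 0.156, -2.148]
wrist_force: [0.3, -0.2, 0.7]
finger_gap: 0.0004
```

```bash
python3 - <<'E'
from h import *
s,M=st(); cam('top'); c=lid('scene')
cv2.imwrite('pics/s22z.png',cv2.resize(c['color'][80:230,240:440],None,fx=4,fy=4)[:,:,::-1])
m=colmask(c,'red'); m[:, :280]=0
Q=np.array([W2T(p) for p in cloud(c,m)]); Q=Q[(Q[:,2]>.2)&(abs(Q[:,1])<.04)]
print('lever tip',Q[Q[:,2]>Q[:,2].max()-.006].mean(0).round(4),'Y',np.percentile(Q[:,1],[3,97]).round(4))
P=kin(0,0,.081)[0]; print('P',P)
# fit handle direction
d=Q[:,[0,2]]-Q[:,[0,2]].mean(0); V=np.linalg.svd(d,full_matrices=False)[2][0]; print('angle',np.arctan2(abs(V[1]),V[0]*np.sign(V[1])))
E
```

```text
t 33.67 tcp [0.5035 0.0367 0.2477] tub [-0.1232 -0.0016  0.2477] F [ 0.31 -0.18  0.69] gap 0.0004
tool y heading(world deg) -81.98 tub-rel -90.23 ax
 [[ 0.003  0.14  -0.99 ]
 [ 0.005 -0.99  -0.14 ]
 [-1.    -0.005 -0.004]]
scene lid tilt 0.0823
lever tip [-0.0736 -0.0033  0.2694] Y [-0.0156  0.0104]
P [-0.09793987  0.18751755]
angle 1.360277566001221
```

View pics/s22z.png

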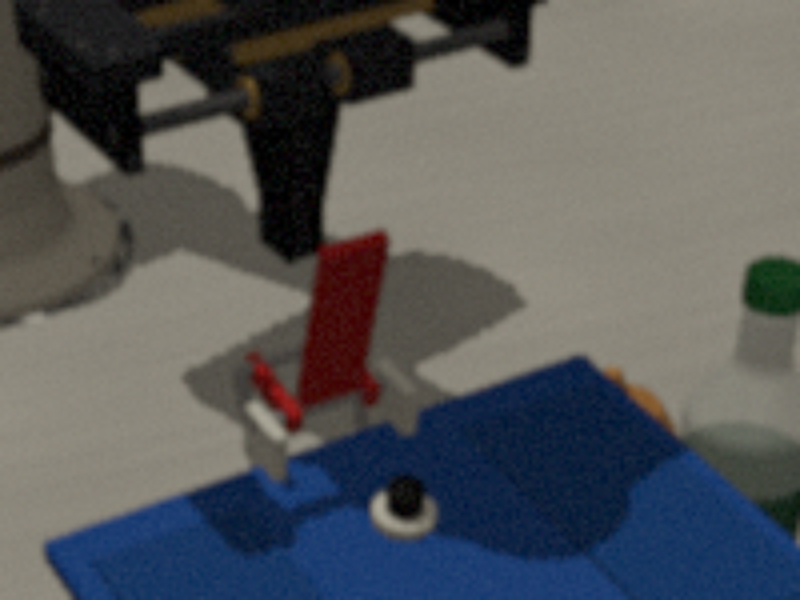

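Request:
step_arm:
  rows:
    - [[0,0,-0.012,0,0],[0,0,-0.012,0,0],[0,0,-0.008,0,0],[0.002,0,-0.0056,0,0],[0.0045,0,-0.0055,0,0],[0.005,0,-0.0053,0,0],[0.0055,0,-0.005,0,0],[0,0,0,0,0]]

```text
t: 34.43
tool_pos: [0.5544, 0.0467, 0.2293]
orientation: [2.146, 0.16, -2.152]
wrist_force: [-2.6, -0.9, 0.3]
finger_gap: 0.0006
```

```bash
python3 - <<'E'
from h import *
s,M=st(); lid('top'); c=lid('scene')
cv2.imwrite('pics/s23z.png',cv2.resize(c['color'][80:230,240:440],None,fx=4,fy=4)[:,:,::-1])
E
```

```text
t 34.43 tcp [0.5544 0.0467 0.2293] tub [-0.0714  0.001   0.2293] F [-2.65 -0.95  0.25] gap 0.0006
tool y heading(world deg) -81.73 tub-rel -89.98 ax
 [[-0.003  0.144 -0.99 ]
 [ 0.004 -0.99  -0.144]
 [-1.    -0.005  0.002]]
top lid tilt 0.0571
scene lid tilt 0.0364
```

View pics/s23z.png

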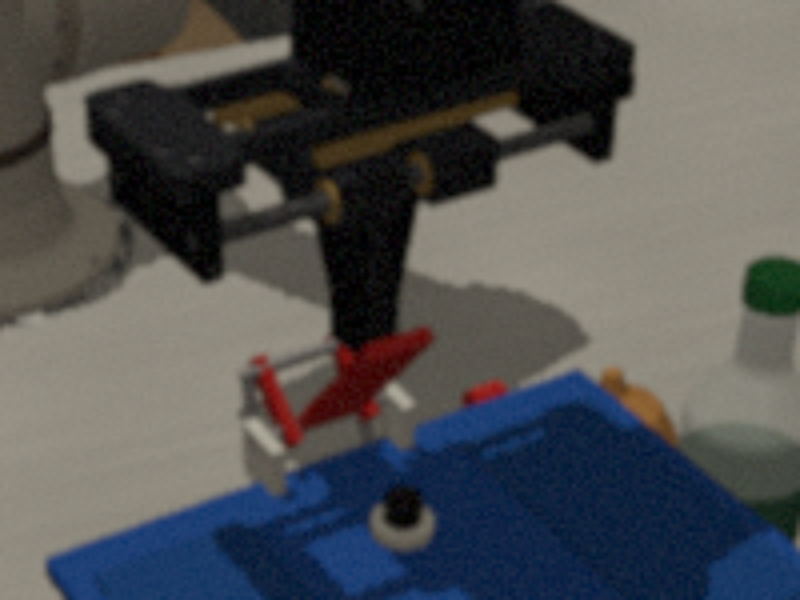

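```bash
cat >> h.py <<'E'
def reds(n='scene'):
    c=cam(n)
    nl,lab,s_,cen=cv2.connectedComponentsWithStats(colmask(c,'red').astype(np.uint8))
    for i in range(1,nl):
        if s_[i,4]>8:
            Q=cloud(c,lab==i); print(n,s_[i],W2T(np.median(Q,0)).round(4))
    return c
E
python3 - <<'E'
from h import *
reds('scene');c=reds('wrist'); cv2.imwrite('pics/w23.png',c['color'][:,:,::-1])
lid('scene');lid('wrist')
E
```

```text
scene [305 162  43  29 210] [-0.0682 -0.0125  0.2136]
scene [356 176  10   4  24] [-0.1245  0.1033  0.1397]
scene [330 179   4   6  16] [-0.0901  0.0159  0.1779]
scene [ 200  266   42   36 1141] [-0.0467 -0.2145  0.0967]
wrist [ 562  157   78   92 5915] [-0.0528 -0.2008  0.1006]
wrist [ 280  253   80   59 3206] [-0.0474 -0.0007  0.2452]
wrist [316 309   3  10  21] [-0.0887  0.0009  0.1974]
wrist [148 312  23  20 317] [-0.1214  0.1073  0.1425]
scene lid tilt 0.0364
wrist lid tilt 0.0316
```

View pics/w23.png

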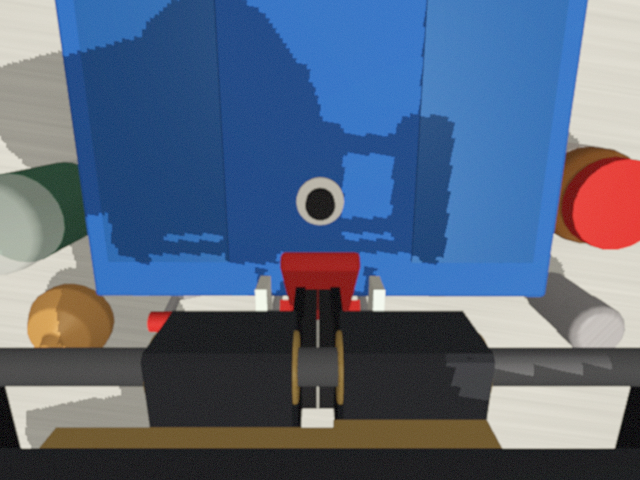

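The knob is unchanged while the lid has been drawn from 0.081 to about 0.034, so the bar is hooked. I'll continue lowering the lever.

Request:
step_arm:
  rows:
    - [[0.0055,0,-0.005,0,0],[0.006,0,-0.0045,0,0],[0.006,0,-0.004,0,0],[0.0062,0,-0.0036,0,0],[0,0,0,0,0]]

```text
t: 35.15
tool_pos: [0.5749, 0.0491, 0.2077]
orientation: [2.157, 0.161, -2.143]
wrist_force: [-1.7, 1.5, 2.0]
finger_gap: 0.0005
```

Request:
step_arm:
  rows:
    - [[0.005,0,-0.0025,0,0],[0.005,0,-0.002,0,0],[0,0,0,0,0]]

```text
t: 35.4
tool_pos: [0.5792, 0.0497, 0.1976]
orientation: [2.157, 0.161, -2.143]
wrist_force: [-1.3, 0.3, 1.2]
finger_gap: 0.0005
```

```bash
python3 - <<'E'
from h import *
s,M=st(); lid('top'); lid('scene');reds('scene')
E
```

```text
t 35.4 tcp [0.5792 0.0497 0.1976] tub [-0.0464  0.0003  0.1976] F [-1.34  0.31  1.22] gap 0.0005
tool y heading(world deg) -81.79 tub-rel -90.04 ax
 [[ 0.006  0.143 -0.99 ]
 [ 0.006 -0.99  -0.143]
 [-1.    -0.006 -0.007]]
top lid tilt 0.006
scene lid tilt 0.0143
scene [358 175  10   6  45] [-0.1186  0.1029  0.143 ]
scene [308 177  48  26 369] [-0.052  -0.0089  0.1916]
scene [ 200  266   42   36 1156] [-0.0459 -0.2141  0.0966]
```

Request:
step_arm:
  rows:
    - [[0.005,0,-0.0005,0,0],[0.004,0,0,0,0],[0,0,0,0,0]]

```text
t: 35.8
tool_pos: [0.58, 0.0497, 0.1894]
orientation: [2.158, 0.161, -2.141]
wrist_force: [1.3, 0.2, 3.2]
finger_gap: 0.0004
```

Request:
step_arm:
  rows:
    - [[0.003,0,0,0,0],[0,0,0,0,0]]

```text
t: 35.97
tool_pos: [0.5794, 0.0497, 0.1863]
orientation: [2.157, 0.161, -2.143]
wrist_force: [1.7, 1.1, 2.4]
finger_gap: 0.0006
```

```bash
python3 - <<'E'
from h import *
s,M=st(); lid('top'); c=lid('scene')
cv2.imwrite('pics/s24z.png',cv2.resize(c['color'][80:230,240:440],None,fx=4,fy=4)[:,:,::-1])
E
```

```text
t 35.97 tcp [0.5794 0.0497 0.1863] tub [-0.0462  0.0003  0.1863] F [1.65 1.12 2.36] gap 0.0006
tool y heading(world deg) -81.79 tub-rel -90.04 ax
 [[ 0.006  0.143 -0.99 ]
 [ 0.006 -0.99  -0.143]
 [-1.    -0.005 -0.007]]
top lid tilt 0.0056
scene lid tilt 0.0132
```

View pics/s24z.png

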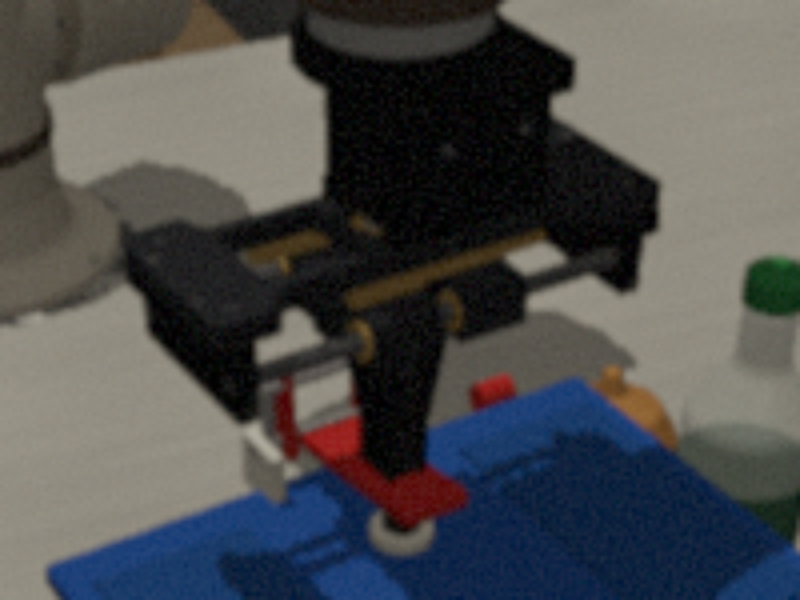

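Request:
step_arm:
  rows:
    - [[0.002,0,0,0,0],[0.002,0,0,0,0],[0,0,0,0,0]]

```text
t: 36.32
tool_pos: [0.5788, 0.0496, 0.1819]
orientation: [2.155, 0.16, -2.144]
wrist_force: [1.4, 0.2, 1.7]
finger_gap: 0.0006
```

Request:
step_arm:
  rows:
    - [[0.0015,0,0,0,0],[0,0,0,0,0]]

```text
t: 36.48
tool_pos: [0.5789, 0.0496, 0.1815]
orientation: [2.156, 0.161, -2.143]
wrist_force: [0.6, 1.1, 5.2]
finger_gap: 0.0004
```

Request:
step_arm:
  rows:
    - [[0.0015,0,0,0,0],[0,0,0,0,0]]

```text
t: 36.65
tool_pos: [0.579, 0.0496, 0.1813]
orientation: [2.156, 0.161, -2.142]
wrist_force: [-1.6, 1.4, 10.2]
finger_gap: 0.0005
```

The rest is pushing back at z≈0.1815. One more small press to seat the lever, still well under 29 N.

Request:
step_arm:
  rows:
    - [[0.0015,0,0,0,0],[0,0,0,0,0],[0,0,0,0,0]]

```text
t: 36.9
tool_pos: [0.579, 0.0496, 0.1812]
orientation: [2.157, 0.161, -2.141]
wrist_force: [-5.0, 1.0, 15.5]
finger_gap: 0.0003
```

Request:
step_arm:
  rows:
    - [[0.001,0,0,0,0],[0,0,0,0,0],[0,0,0,0,0]]

```text
t: 37.15
tool_pos: [0.579, 0.0496, 0.1811]
orientation: [2.157, 0.161, -2.14]
wrist_force: [-6.8, 2.2, 18.9]
finger_gap: 0.0005
```

Request:
step_arm:
  rows:
    - [[-0.003,0,0,0,0],[-0.005,0,0,0,0],[-0.02,0,0,0,0],[-0.035,0,0,0,0],[-0.04,0,0,0,0],[-0.04,0,0.02,0,0],[0,0,0.04,0,0],[0,0,0.04,0,0],[0,0,0,0,0]]

```text
t: 37.9
tool_pos: [0.4731, 0.0328, 0.3156]
orientation: [2.149, 0.161, -2.151]
wrist_force: [-0.1, 0.9, -0.0]
finger_gap: 0.0002
```

```bash
python3 - <<'E'
from h import *
s,M=st(); t=lid('top'); c=lid('scene'); w=lid('wrist'); reds('scene'); reds('wrist')
cv2.imwrite('pics/s25.png',c['color'][:,:,::-1]);cv2.imwrite('pics/s25z.png',cv2.resize(c['color'][80:230,240:440],None,fx=4,fy=4)[:,:,::-1])
cv2.imwrite('pics/w25.png',w['color'][:,:,::-1])
m=colmask(w,'red'); Q=np.array([W2T(p) for p in cloud(w,m)]); Q=Q[(abs(Q[:,1])<.014)&(Q[:,0]>-.09)&(Q[:,0]<0)]
p=np.polyfit(Q[:,0],Q[:,2],1); print('handle slope',p, 'top z range',np.percentile(Q[:,2],[5,95]).round(4), Q[:,0].min(),Q[:,0].max())
for l in ['cooking_wine','miso_jar','shaker','onion']: print(l,find('scene',c,l))
E
```

```text
t 37.9 tcp [0.4731 0.0328 0.3156] tub [-0.1539 -0.0011  0.3156] F [-0.12  0.91 -0.01] gap 0.0002
tool y heading(world deg) -81.8 tub-rel -90.05 ax
 [[-0.002  0.143 -0.99 ]
 [ 0.006 -0.99  -0.143]
 [-1.    -0.006  0.001]]
top lid tilt 0.0114
scene lid tilt 0.0102
wrist lid tilt -0.001
scene [308 172   5   4  13] [-0.0994 -0.0189  0.2039]
scene [315 172  42  42 573] [-0.0494 -0.0009  0.1778]
scene [359 175   9   6  36] [-0.116   0.1028  0.1443]
scene [311 180   3   6  10] [-0.0935 -0.0198  0.1904]
scene [ 200  266   42   35 1072] [-0.0485 -0.2142  0.0967]
wrist [ 296   21   46  133 5770] [-0.0504 -0.0003  0.1815]
wrist [ 524   53   85   81 5371] [-0.0529 -0.2079  0.1006]
wrist [285 150  11  23 176] [-0.0966  0.0184  0.2072]
wrist [342 150  10  23 168] [-0.0969 -0.0189  0.2073]
wrist [174 175  25  14 341] [-0.1195  0.103   0.1492]
handle slope [0.05691834 0.18438765] top z range [0.1792 0.1839] -0.0895747167348081 -0.012062489315694827
cooking_wine []
miso_jar [(0.82, array([ 0.6275, -0.1628,  0.0717])), (0.72, array([0.4179, 0.2669, 0.0593]))]
shaker [(0.6, array([ 0.5134, -0.194 ,  0.0671]))]
onion [(0.58, array([0.4162, 0.2684, 0.0607])), (0.24, array([0.5287, 0.0631, 0.1873]))]
```

View pics/s25z.png

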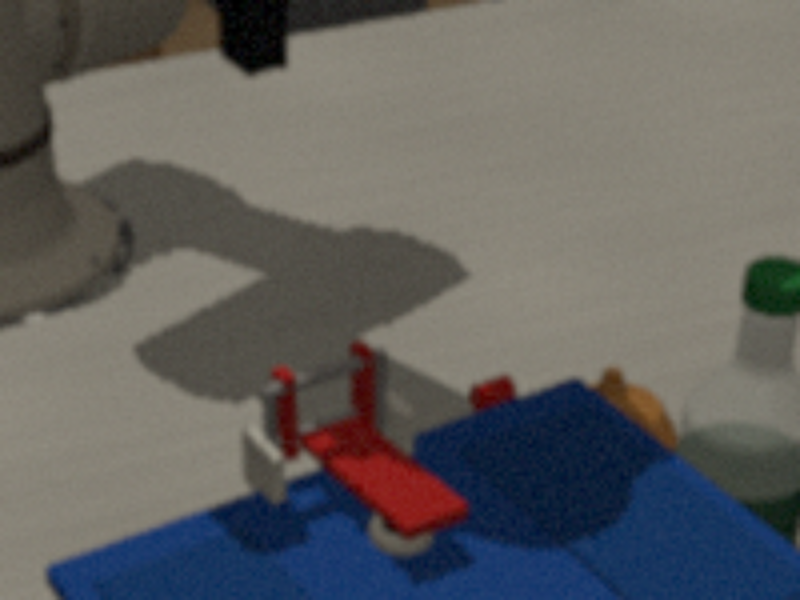

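View pics/w25.png

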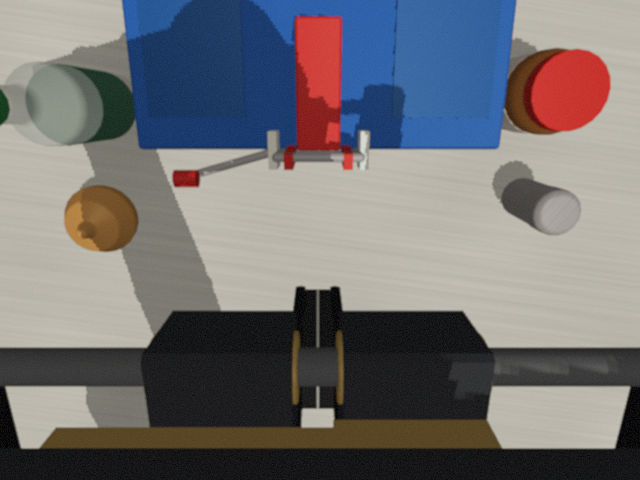

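Request:
step_arm:
  rows:
    - [[0,0,0,0,0],[0,0,0,0,0],[0,0,0,0,0],[0,0,0,0,0],[0,0,0,0,0],[0,0,0,0,0]]

```text
t: 38.85
tool_pos: [0.4806, 0.0347, 0.3166]
orientation: [2.156, 0.161, -2.144]
wrist_force: [-0.6, -0.4, 0.6]
finger_gap: 0.0005
```

```bash
python3 - <<'E'
from h import *
w=lid('wrist'); lid('top')
m=colmask(w,'red'); Q=np.array([W2T(p) for p in cloud(w,m)]); Q=Q[(abs(Q[:,1])<.014)&(Q[:,0]>-.09)&(Q[:,0]<0)]
print('handle slope',np.polyfit(Q[:,0],Q[:,2],1))
t=cam('top')
for l in ['cooking_wine','miso_jar','shaker','onion']: print(l,find('top',t,l))
print(ctrl.observe()['t'], ctrl.job_done())
E
```

```text
wrist lid tilt -0.0003
top lid tilt 0.0123
handle slope [0.05816184 0.18442846]
cooking_wine [(0.92, array([0.5245, 0.2504, 0.1343])), (0.48, array([ 0.5986, -0.1483,  0.1001]))]
miso_jar [(0.61, array([ 0.5969, -0.1512,  0.0992]))]
shaker [(0.76, array([ 0.4942, -0.1843,  0.0847])), (0.45, array([0.6281, 0.0491, 0.1589]))]
onion []
the job is handed in; nothing more can be done
39.2 None
```

The lid is closed, the loop is hooked behind the keeper and the lever is down on its rest. I handed the job in at about 39 s with the robot touching nothing.

**What I did**
- I pushed the lid down until the seal pushed back at about 15 N.
- I pinched the knob, swung the bar in under the lip and lifted it against the ledge, which stopped it at about 26 N.
- I lowered the lever until the rest pushed back. The peak was about 19 N, below the 29 N (3 kg) limit.

**Last checks**
- **Lever:** its handle lies at about +0.06 rad. That reading was unchanged about 1 s after I let go.
- **Lid:** the cameras read an opening of 0.000 (wrist), 0.010 (scene, read about 1 s earlier) and 0.012 (top). They disagree slightly, but all are under 0.015.
- **Bystanders:** the bottle, jar and shaker were found within about 4 mm of where they started. The top camera's last search missed the onion, but the final wrist picture shows it standing and the scene camera had just located it.

**What went wrong on the way**
- **Tool tilt:** a turn ran joint 6 into its range limit and tilted the tool. I corrected that before touching anything.
- **Gripper contact:** the gripper body once pressed the lever's arm, with about 18 N measured at the wrist. I backed off and regripped at a different angle.
- **Hooking:** the first two lifts stopped at the lip, and the third went in behind it.
- **Lid rise:** the lid rose to about 0.08 rad during the third lift, so it was not lying on the seal when the loop hooked. The lever then drew it down tight.

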